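# Pin the slipped tube carrier of an inclined rotator back onto its drive

### The arm

A 7-joint arm with a two-finger parallel gripper is mounted at the origin on a cart in front of the work surface, level with it; the furniture and walls round the work are solid. World frame = base frame: x ahead of the robot, y to its left, z up, the work surface at z = 0. Lengths are in mm, angles in rad, forces in N, time in s.
With the tool pointing down it reaches from about 400 to 875 mm from the base axis. Payload 4.4 kg.
Tool frame: the origin (TCP) lies at the very end of the fingers, on their centre line; the grasp point (between the pads) lies 19 mm behind it; y points along the fingers, x is the direction in which the jaws open and shut, and the axes are right-handed (so a half turn about y gives the same grasp; the last joint's range is limited). The gripper opens to 85 mm and grips with 20 to 120 N. Pads are 22 mm wide; open, the fingers measure 114 mm over their backs; the gripper's body (76 mm by 85 mm) begins 54 mm behind the grasp point. The pads swing forward as they close: fully open they stand 13 mm farther back than shut.
Start: joints at [1.121, 0.628, 0.038, 1.517, -0.027, 0.996, -0.02], TCP at [243.418, -602.715, 231.313] pointing down, gripper open.
Joint ranges: [-3.06, 3.06], [-0.37, 2.12], [-1.25, 1.32], [0.18, 2.47], [-1.1, 4.24], [0.23, 1.98], [-2.94, 2.94]. Speed limits (rad/s): [2.57, 2.57, 3.14, 3.14, 3.14, 3.14, 3.14].

### API

Orientations are given as [roll, pitch, yaw] about the fixed x, y, z axes, in that order (R = Rz(yaw) Ry(pitch) Rx(roll)).
In Python, from cell import ctrl, get_image, nets gives the robot as it stands. The module is installed in compiled form; this text tells all that it offers.
- The arm moves only by the tool step_arm, never from a script. Its argument "moves" is text: rows parted by semicolons, each of 7 numbers parted by spaces: the shift along the tool's x, y, z normalised to -1 to 1, where 1 is 0.05 m, then the turn, a rotation vector about the tool's x, y, z normalised to -1 to 1, where 1 is 0.12 rad, then the opening, from 0 (shut) to 1 (fully open). A call has 1 to 20 rows; each row shifts and turns the commanded pose from where the row before left it, along the tool's axes as they then stand; what a row does not reach is not made up. A row lasts 1/10 s, in which the tool goes at most 50 mm and 8.59 degrees, less where a joint would pass 70% of its speed; a pose out of reach is approached as far as the arm can. A call with a number of a shift or a turn outside -1 to 1 is refused whole. A call with a gripper value outside its range is refused whole. The fingers move at their own pace and stop on an object; the grip force is fixed at half the most. Time passes only in rows, so rows that do not move let the fingers close. It gives the time, the measured TCP pose, the force and the opening at its end, in the units of the state.
- ctrl.read_state(): the state, without advancing time (a new reading comes with each control period).
- get_image(name): name is "scene" or "top"; returns a dict with "color" (400x640x3 uint8, blue, green, red), "vertical_fov" (degrees; the focal length in pixels is half the picture's height over the tangent of half this angle, whatever the lens; pixels are square), "cx", "cy" (the principal point, pixels), "R" (3x3) and "t" (3): a world point X has camera coordinates R X + t. Camera axes: x right, y down, z forward; pixel columns grow to the right and rows downward; lengths in mm; the calibration is good to about 2 mm. A picture is of the moment at which its call begins. There is no depth.
- ctrl.finish_job(): hands the job in, once; it reports no verdict.
Trained networks look in a picture, given as the dict that the camera call returned (one of the last four; its "shot" number tells which), for a name from the list of things; names that differ only in an ending like _2 or _b are one class to them, and where a whole thing is asked for, a point or a joint stands for the part that bears it (a point fixed in the world has none). Each returns a list of dicts, best first, with "conf" (0 to 1); they miss things now and then, are a little off and sometimes report something else, mostly with a low value. They report only what shows in the picture. A call takes as long as a camera call.
- nets.find_in(picture, target): "position" ([x, y, z] in mm, in world coordinates, good to about 4 mm: the middle of the surface that is visible of it).
- nets.cut_out(picture, target): "pixels" (400x640 bool, what is visible of it).
- nets.place_of(picture, target): "position" ([x, y, z] in mm, in world coordinates, good to about 4 mm: a listed point, or the origin of a listed thing).
The state is a dict: "clock": time; "qpos": joint angles; "qd": joint speeds; "tau": joint torques, N m; "eef_pos": TCP position; "tool_rot": TCP orientation; "force": force on the tool from outside, world axes, zero at the start; "torque": the same for the moment, N m; "width": finger opening in mm.
Only numpy, scipy, OpenCV 4.12 (cv2) and the standard library are available. Lean on these libraries where they do the work, as an engineer would, in place of code of your own. Each camera call takes 0.05 s, during which the arm holds its last target.

### The job

The tube carrier of the inclined rotator has lagged behind its drive arm. Take the tapered locking pin with the wing grip from its parking post, feel for the way down through the carrier's hole into the drive arm's hole beneath, drive it in so that its taper pulls the two into line, and press and turn the wing until its key drops into the carrier's slot and the pin is fully home. Press lightly: the rotator's sprung shaft must never be pushed in by more than 5 mm. Leave the bottle, timer and pen where they are.

Things in the scene. Friction and masses are not known exactly. Their poses are not given: they have to be found in the camera images.
- carrier_hole (a point): Centre of the round 17.5 mm through-hole in the carrier's short arm, on the arm's top face (floor of the slot), about 0.14 m above the bench. z: the hole's axis, up out of it, leaning 30 deg from vertical, mainly towards the robot; x: from the hole to the hub's centre, 72 mm away; y: across the arm. The arm is 8 mm thick; 2 mm below it lies the drive arm. Free air below and above.
- slot_mouth (a point): 12 mm above carrier_hole on the same axis and with the same axes: middle of the top of the slotted aluminium block (44 mm along x, 40 mm along y) that stands round the hole. Its slot, 11.6 mm wide, 12 mm deep, runs along x right across the block; round the hole it widens to a 21 x 20 mm opening. The pin's key bar drops into this slot, either way round.
- carrier: Tube carrier: 92 mm aluminium hub, five tube spokes, short arm with the hole; origin at the hub's centre on the top face, axes as carrier_hole. Turns about its z with some friction (5 N at the hole), up to 0.12 rad as the pin draws it into line. Shaft, drive arm and carrier give way together along -z, sprung, 1 mm per 8 N. Clipped tubes stand 20 mm high, 60 mm or more from the hole.
- rotator: The rotator: white foot 190 x 150 mm, grey motor, fixed. Origin on the bench, 20 mm from the foot's centre. Its motor axis leans 30 deg to -x and bears a steel drive arm, 12 mm thick, held from turning, with a like 17.5 mm hole under the carrier's. The carrier has lagged: the two holes are 7 to 9 mm out of line, to one side along y of carrier_hole; which and how far must be felt or seen.
- pin_grip (a point): Middle of the wing grip of the loose locking pin (0.13 kg, 120 mm long); grasp it across its 10 mm thickness. z: the pin's axis, up; x: along the wing's width; y: across it. Wing black with a red pad, 36 mm wide, from 24 mm below this point to 16 mm above (its top). Below, 24 to 40 mm under this point, is the key bar, 44 mm wide, 10 mm thick. At first it hangs upright in its post.
- pin_seat (a point): Centre of the underside of the pin's key bar, 40 mm below pin_grip, same axes. It rests on the slot's floor at carrier_hole when the pin is home. Below it the steel shank: 16 mm thick for 26 mm, then tapering to a flat tip 7 mm wide at 65 mm.
- pin_post: Parking post of the pin, fixed: grey tube 48 mm wide with a 21 mm bore on an 80 x 80 mm foot, top 75 mm above the bench; origin under its centre. The pin's key bar rests on its top.
- orange_bottle: Loose bystander: orange squeeze bottle, 65 mm wide, 126 mm tall; origin under its centre.
- timer: Loose bystander: white bench timer 62 x 66 x 19 mm; origin under its centre.
- pen: Loose bystander: white pen 142 mm long; origin under its centre.

How it is judged (in metres and radians):
On the way:
1. the pin's taper has been started through the carrier's hole and into the drive arm's hole (z of pin_seat in the frame of carrier_hole between 0.006 and 0.045 m and angle between the z axis of pin_seat and the z axis of carrier_hole, either way round below 0.3 rad and distance between pin_seat and carrier_hole below 0.05 m), for 0.05 s.
At the end, for the whole second after the job is handed in: The pin's key bar rests in the carrier's slot with its underside within 2.5 mm of the slot's floor and within 4 mm of the hole's centre, square to the arm (0.1 rad) and in line with the slot (0.12 rad), so that the shank passes through both carrier and drive arm; it is at rest and released (z of pin_seat in the frame of carrier_hole below 0.0025 m and distance between pin_seat and carrier_hole below 0.004 m and angle between the z axis of pin_seat and the z axis of carrier_hole, either way round below 0.1 rad and angle between the x axis of pin_seat and the x axis of carrier_hole, either way round below 0.12 rad and linear speed of pin below 0.02 m/s); the robot touches nothing.
It fails at once if a bystander (bottle, timer or pen) is pushed more than 30 mm (distance of any of orange_bottle, timer, pen from where it was at the start of the episode above 0.03 m).
It fails at once if the orange bottle is tipped over (angle between orange_bottle's own z axis and vertical above 0.6 rad).
It fails at once if the carrier's hub is pushed more than 5 mm from its place, down its sprung shaft (distance of carrier from where it was at the start of the episode above 0.005 m).
It also fails if it takes over 64 s, if anything falls off the work surface, if the arm or the gripper's body presses on something with over 40 N, if the wrist force passes 120 N, or if a joint passes its speed limit or range.

## Working session

There is one attempt and no reset: what is moved stays moved. The work goes in short steps, Python scripts to look and compute and a tool call to move; the robot and the scene stay as the last step left them, time stands still between calls to the robot, and variables do not carry over. Pictures are saved under pics/ and viewed, and the job is handed in when it is done.

Besides the shell and the picture viewer there is one more tool, called after "Emit:" as a command line: name --argument value ..., lists and objects as JSON in quotes. step_arm: Moves the arm, as the interface text tells. Scaled input: -1 to 1 covers 0.05 m each way for a shift and 0.12 rad each way for a turn. Its arguments: {"type":"object","properties":{"moves":{"type":"string"}},"required":["moves"]}

```bash
mkdir -p pics
cat > h.py <<'E'
import numpy as np, cv2
from cell import ctrl, get_image, nets
from scipy.spatial.transform import Rotation as Ro
def proj(im,X):
    f=200/np.tan(np.radians(im['vertical_fov'])/2)
    c=im['R']@np.array(X,float)+np.array(im['t']).ravel()
    return np.array([im['cx']+f*c[0]/c[2], im['cy']+f*c[1]/c[2]])
def ray(im,uv):
    f=200/np.tan(np.radians(im['vertical_fov'])/2)
    R=np.array(im['R']);t=np.array(im['t']).ravel()
    d=R.T@np.array([(uv[0]-im['cx'])/f,(uv[1]-im['cy'])/f,1.])
    return -R.T@t, d/np.linalg.norm(d)
def tri(a,ua,b,ub):
    o1,d1=ray(a,ua);o2,d2=ray(b,ub)
    A=np.stack([d1,-d2],1);s=np.linalg.lstsq(A,o2-o1,rcond=None)[0]
    p,q=o1+s[0]*d1,o2+s[1]*d2
    return (p+q)/2,np.linalg.norm(p-q)
E
python3 - <<'E'
from h import *
np.set_printoptions(precision=3,suppress=True)
s=ctrl.read_state();print({k:np.round(v,3) for k,v in s.items() if k!='x'})
for n in ['scene','top']:
    im=get_image(n);cv2.imwrite(f'pics/{n}0.png',im['color'])
    o,d=ray(im,(im['cx'],im['cy']));print(n,im['vertical_fov'],im['cx'],im['cy'],o,d)
    for k in ['carrier_hole','slot_mouth','carrier','rotator','pin_grip','pin_seat','pin_post','orange_bottle','timer','pen']:
        r=nets.place_of(im,k)
        print(k,[(np.round(x['position']),round(x['conf'],2),np.round(proj(im,x['position']))) for x in r[:2]])
E
```

```text
{'clock': np.float64(0.0), 'qpos': array([ 1.121,  0.629,  0.038,  1.518, -0.027,  0.996, -0.02 ]), 'qd': array([ 0.   , -0.   ,  0.002, -0.   , -0.   , -0.001,  0.002]), 'tau': array([ -0.   , -56.341,   1.226, -19.345,   0.011,   0.011,  -0.   ]), 'eef_pos': array([ 243.187, -602.115,  230.368]), 'tool_rot': array([-1.571,  0.002, -1.187]), 'force': array([ 0.427, -0.106, -0.296]), 'torque': array([ 0.013, -0.032, -0.007]), 'width': np.float64(85.292)}
scene 51.5614538545903 327.5355119738148 202.76568088067089 [-493.205 -658.821  701.943] [ 0.75   0.489 -0.446]
carrier_hole []
slot_mouth [(array([479.,  33., 149.]), 0.83, array([312., 191.]))]
carrier []
rotator [(array([551.,  40.,  -5.]), 0.8, array([323., 224.]))]
pin_grip [(array([ 453., -276.,  110.]), 0.62, array([398., 232.]))]
pin_seat [(array([ 451., -277.,   72.]), 0.64, array([397., 244.]))]
pin_post []
orange_bottle [(array([500., 287.,   3.]), 0.73, array([259., 210.]))]
timer []
pen [(array([ 352., -479.,    3.]), 0.66, array([453., 308.]))]
top 42.33053003431589 319.8312177653782 206.30366882924832 [ 148.046 -180.11
[... 234 characters left out ...]
)), (array([362., 411.,  -3.]), 0.24, array([210., 243.]))]
rotator [(array([552.,  41.,  -3.]), 0.67, array([304., 192.]))]
pin_grip [(array([ 457., -279.,  117.]), 0.56, array([389., 209.]))]
pin_seat [(array([ 451., -278.,   75.]), 0.55, array([388., 213.])), (array([361., 407.,  -4.]), 0.41, array([211., 244.]))]
pin_post [(array([ 455., -280.,    3.]), 0.85, array([388., 215.])), (array([480.,  35., 150.]), 0.51, array([301., 204.]))]
orange_bottle [(array([496., 287.,   1.]), 0.81, array([241., 208.]))]
timer [(array([365., 408.,  -7.]), 0.54, array([211., 243.])), (array([ 453., -278.,  119.]), 0.23, array([389., 210.]))]
pen [(array([ 350., -474.,   -5.]), 0.57, array([441., 241.]))]
```

Run:
```python
import cv2
a=cv2.imread('pics/scene0.png');b=cv2.imread('pics/top0.png')
cv2.imwrite('pics/s_a.png',cv2.resize(a[130:300,230:470],(800,567),interpolation=cv2.INTER_CUBIC))
cv2.imwrite('pics/t_a.png',cv2.resize(b[150:250,260:420],(800,500),interpolation=cv2.INTER_CUBIC))
```

```text
(no output)
```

View pics/scene0.png

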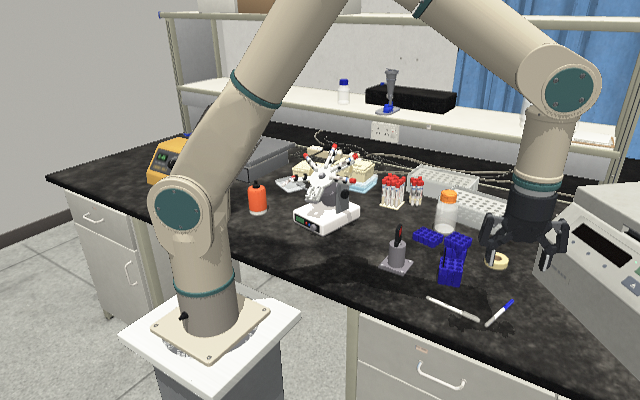

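View pics/s_a.png

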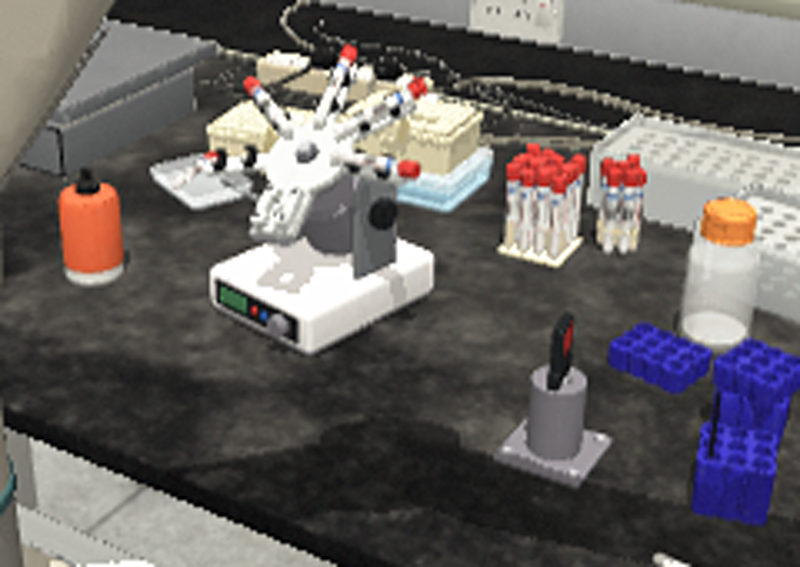

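View pics/t_a.png

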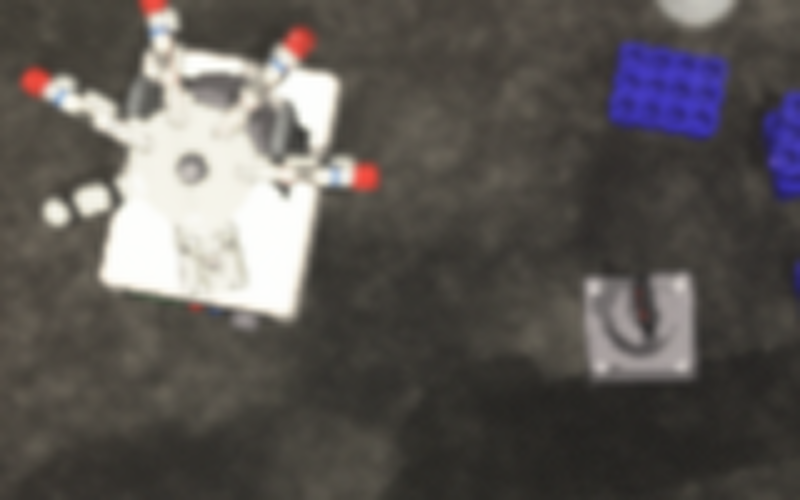

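Run:
```python
import cv2
a=cv2.imread('pics/scene0.png');b=cv2.imread('pics/top0.png')
def z(im,u,v,w,h,k,n): cv2.imwrite(n,cv2.resize(im[v:v+h,u:u+w],(w*k,h*k),interpolation=cv2.INTER_NEAREST))
z(b,260,150,80,66,9,'pics/t_rot.png')
z(b,370,195,40,40,14,'pics/t_pin.png')
z(a,378,215,45,60,9,'pics/s_pin.png')
z(a,285,140,80,66,9,'pics/s_rot.png')
```

```text
(no output)
```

View pics/t_rot.png

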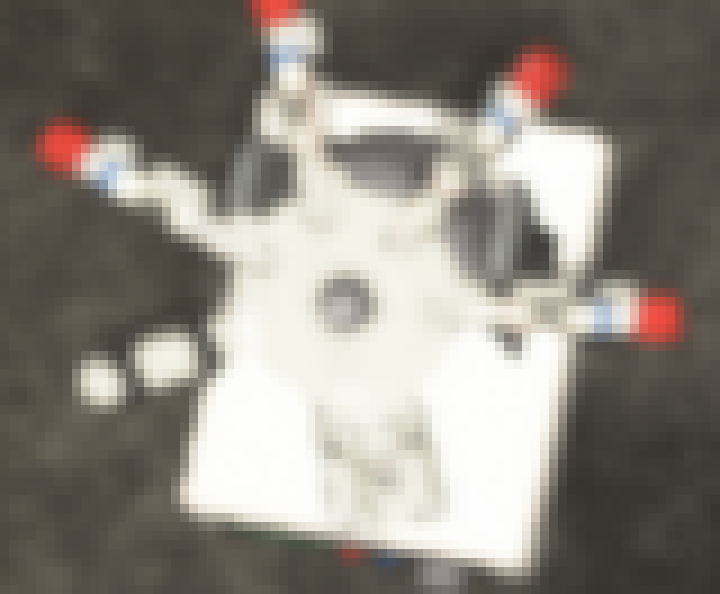

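View pics/t_pin.png

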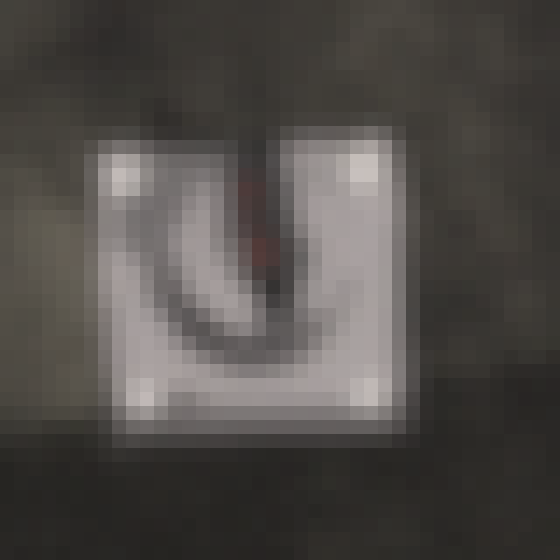

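View pics/s_pin.png

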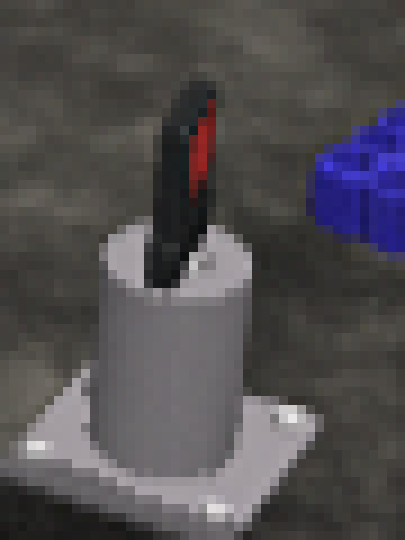

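View pics/s_rot.png

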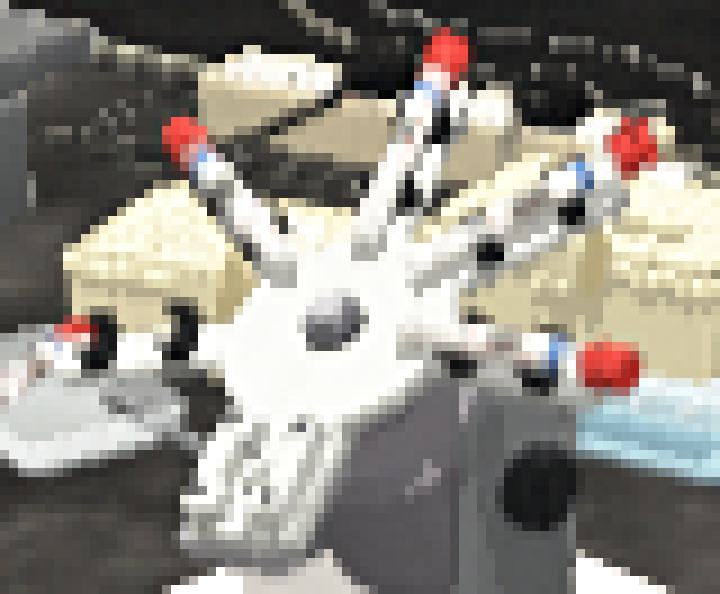

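Run:
```python
from h import *
np.set_printoptions(precision=1,suppress=True)
im=get_image('top'); sc=get_image('scene')
def onz(im,u,z):
    o,d=ray(im,u); return o+d*(z-o[2])/d[2]
for z in [45,55]:
    P=[onz(im,(260+a/9-.5,150+b/9-.5),z) for a,b in [(182,508),(535,572),(612,135)]]
    e1=P[0]-P[1];e2=P[2]-P[1]
    print(z,P,np.linalg.norm(e1),np.linalg.norm(e2),'yaw',np.arctan2(-e1[0],e1[1]),np.arctan2(e2[1],e2[0]))
# direct scene check
for name,I in [('top',im),('scene',sc)]:
  for k in range(2):
    for n in ['carrier_hole','slot_mouth','carrier','rotator','pin_grip','pin_post']:
        r=nets.place_of(I,n); 
        if r: print(name,n,r[0]['position'],round(r[0]['conf'],2))
    I=get_image(name)
# hub knob in both
h,e=tri(im,(260+345/9-.5,150+303/9-.5),sc,(285+333/9-.5,140+323/9-.5));print('hub knob',h,e)
# block centre
h,e=tri(im,(260+382/9-.5,150+460/9-.5),sc,(285+262/9-.5,140+487/9-.5));print('block',h,e)
```

```text
45 [array([493. , 127.9,  45. ]), array([461.3, -21.4,  45. ]), array([648.6, -57. ,  45. ])] 152.5685107391739 190.61240272405485 yaw -0.20892784258470878 -0.18791913578512945
55 [array([491.1, 126.3,  55. ]), array([459.7, -22.2,  55. ]), array([645.9, -57.6,  55. ])] 151.77193597497114 189.6171971667717 yaw -0.20892784258470906 -0.18791913578512934
top carrier_hole [486.2, 29.6, 141.9] 0.59
top slot_mouth [481.2, 35.2, 150.2] 0.68
top carrier [550.8, 41.4, 175.9] 0.56
top rotator [550.2, 44.5, 0.9] 0.66
top pin_grip [455.1, -274.5, 120.2] 0.45
top pin_post [455.5, -278.7, 3.9] 0.6
top carrier_hole [361.3, 409.2, -4.0] 0.52
top slot_mouth [479.1, 33.9, 152.2] 0.56
top carrier [550.6, 42.8, 175.4] 0.82
top rotator [553.2, 39.0, -1.3] 0.94
top pin_grip [456.2, -278.8, 113.5] 0.42
top pin_post [452.0, -279.9, 2.2] 0.72
scene carrier_hole [483.7, 36.0, 145.1] 0.86
scene slot_mouth [478.5, 33.7, 152.2] 0.61
scene rotator [552.7, 44.8, -2.7] 0.71
scene pin_grip [451.2, -274.3, 115.1] 0.68
scene pin_post [456.8, -277.4, -3.9] 0.8
scene carrier_hole [487.9, 35.0, 147.9] 0.79
scene slot_mouth [481.1, 34.0, 148.5] 0.68
scene carrier [550.4, 42.7, 170.2] 0.62
scene rotator [551.9, 43.0, -0.2] 0.86
scene pin_grip [452.0, -278.5, 112.1] 0.58
scene pin_post [456.7, -278.9, -2.6] 0.95
hub knob [549.2  42.4 176.1] 1.9750111743868413
block [492.6  34.1 134.8] 4.762375841307074
```

Run:
```python
from h import *
from scipy.optimize import minimize
np.set_printoptions(precision=3,suppress=True)
ims=[get_image('top'),get_image('scene')]
K=8
def box(c,hx,hy,z0,z1,yaw):
    P=[]
    for sx in(-1,1):
        for sy in(-1,1):
            for z in(z0,z1):
                x,y=sx*hx,sy*hy
                P.append([c[0]+x*np.cos(yaw)-y*np.sin(yaw),c[1]+x*np.sin(yaw)+y*np.cos(yaw),z])
    return P
masks=[]
for im in ims:
    m=nets.cut_out(im,'pin_grip'); print([(x['conf'],x['pixels'].sum()) for x in m])
    mm=m[0]['pixels']; masks.append(mm)
    print(np.argwhere(mm).min(0),np.argwhere(mm).max(0))
def ren(im,p,off):
    x,y,yaw=p[:3]
    u0=np.round(proj(im,[455,-278,100])).astype(int)-30
    cov=np.zeros((60*K,60*K),np.uint8)
    for b in (box((x,y),18,5,91,131,yaw),box((x,y),22,5,75,91,yaw)):
        q=np.array([(proj(im,X)+off+.5-u0)*K for X in b]).astype(np.int32)
        cv2.fillConvexPoly(cov,cv2.convexHull(q),255)
    return cv2.resize(cov,(60,60),interpolation=cv2.INTER_AREA)/255.,u0
# darkness-soft comparison with mask
best=[]
for yaw in np.arange(-.3,.7,.05):
    def cost(q):
        e=0
        for i,im in enumerate(ims):
            c,u0=ren(im,(q[0],q[1],yaw),0)
            m=masks[i][u0[1]:u0[1]+60,u0[0]:u0[0]+60]
            e+=((c-m)**2).sum()
        return e
    r=minimize(cost,[455,-278],method='Nelder-Mead',options=dict(initial_simplex=[[455,-278],[459,-278],[455,-273]],xatol=.2,fatol=.01))
    best.append((r.fun,yaw,*r.x))
for b in sorted(best)[:8]: print(np.array(b))
b=sorted(best)[0]
out=[]
for i,im in enumerate(ims):
    c,u0=ren(im,(b[2],b[3],b[1]),0)
    col=im['color'][u0[1]:u0[1]+60,u0[0]:u0[0]+60].copy()
    col=cv2.resize(col,(390,390),interpolation=cv2.INTER_NEAREST)
    for arr,cc in((c,(0,255,0)),(masks[i][u0[1]:u0[1]+60,u0[0]:u0[0]+60].astype(float),(255,0,255))):
        big=cv2.resize((arr>.5).astype(np.uint8),(390,390),interpolation=cv2.INTER_NEAREST)
        cs,_=cv2.findContours(big,cv2.RETR_EXTERNAL,cv2.CHAIN_APPROX_NONE);cv2.drawContours(col,cs,-1,cc,1)
    out.append(col)
cv2.imwrite('pics/pinfit.png',np.hstack(out))
```

```text
[]Traceback (most recent call last):
  File "<stdin>", line 17, in <module>
IndexError: list index out of range
```

```bash
cat > pf.py <<'E'
from h import *
from scipy.optimize import minimize
np.set_printoptions(precision=3,suppress=True)
K=8
def box(c,hx,hy,z0,z1,yaw):
    P=[]
    for sx in(-1,1):
        for sy in(-1,1):
            for z in(z0,z1):
                x,y=sx*hx,sy*hy
                P.append([c[0]+x*np.cos(yaw)-y*np.sin(yaw),c[1]+x*np.sin(yaw)+y*np.cos(yaw),z])
    return P
ims=[];masks=[]
for n in ['top','scene','scene']:
    im=get_image(n)
    for t in ['pin_grip','pin_seat']:
        m=nets.cut_out(im,t); m=[x for x in m if x['conf']>.3]
        if m:
            mm=m[0]['pixels']; print(n,t,m[0]['conf'],mm.sum(),np.argwhere(mm).min(0),np.argwhere(mm).max(0))
            ims.append(im);masks.append(mm);break
def ren(im,p,off):
    x,y,yaw=p[:3]
    u0=np.round(proj(im,[455,-278,100])).astype(int)-30
    cov=np.zeros((60*K,60*K),np.uint8)
    for b in (box((x,y),18,5,91,131,yaw),box((x,y),22,5,75,91,yaw)):
        q=np.array([(proj(im,X)+off+.5-u0)*K for X in b]).astype(np.int32)
        cv2.fillConvexPoly(cov,cv2.convexHull(q),255)
    return cv2.resize(cov,(60,60),interpolation=cv2.INTER_AREA)/255.,u0
best=[]
for yaw in np.arange(-.3,.7,.05):
    def cost(q):
        e=0
        for i,im in enumerate(ims):
            c,u0=ren(im,(q[0],q[1],yaw),0)
            m=masks[i][u0[1]:u0[1]+60,u0[0]:u0[0]+60]
            e+=((c-m)**2).sum()
        return e
    r=minimize(cost,[455,-278],method='Nelder-Mead',options=dict(initial_simplex=[[455,-278],[459,-278],[455,-273]],xatol=.2,fatol=.01))
    best.append((r.fun,yaw,*r.x))
for b in sorted(best)[:8]: print(np.array(b))
b=sorted(best)[0]
out=[]
for i,im in enumerate(ims[:2]):
    c,u0=ren(im,(b[2],b[3],b[1]),0)
    col=im['color'][u0[1]:u0[1]+60,u0[0]:u0[0]+60].copy()
    col=cv2.resize(col,(390,390),interpolation=cv2.INTER_NEAREST)
    for arr,cc in((c,(0,255,0)),(masks[i][u0[1]:u0[1]+60,u0[0]:u0[0]+60].astype(float),(255,0,255))):
        big=cv2.resize((arr>.5).astype(np.uint8),(390,390),interpolation=cv2.INTER_NEAREST)
        cs,_=cv2.findContours(big,cv2.RETR_EXTERNAL,cv2.CHAIN_APPROX_NONE);cv2.drawContours(col,cs,-1,cc,1)
    out.append(col)
cv2.imwrite('pics/pinfit.png',np.hstack(out))
E
python3 pf.py
```

```text
top pin_grip 0.47 42 [206 386] [217 390]
scene pin_grip 0.71 130 [224 394] [246 401]
scene pin_grip 0.64 136 [223 394] [245 402]
[  33.97     0.15   451.436 -278.093]
[  36.595    0.2    451.858 -278.172]
[  43.667    0.1    451.123 -278.707]
[  51.886    0.25   450.543 -278.389]
[  62.556    0.05   451.464 -278.221]
[  76.815    0.3    453.081 -277.014]
[  84.734   -0.     454.045 -278.436]
[  98.475    0.5    452.556 -277.548]
```

View pics/pinfit.png

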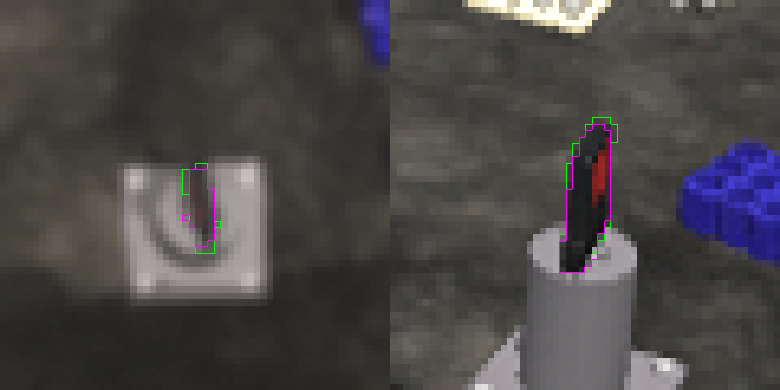

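```bash
cat >> h.py <<'E'
np.set_printoptions(precision=3,suppress=True)
def st():
    s=ctrl.read_state();R=Ro.from_euler('xyz',s['tool_rot']).as_matrix()
    return s,np.array(s['eef_pos']),R
def goto(p,Rt=None):
    """units needed: turn first (tool axes), then shift in turned tool axes"""
    s,c,R=st()
    if Rt is not None:
        w=Ro.from_matrix(R.T@Rt).as_rotvec(); print('turn units',w/.12, 'rad',w)
        print('shift units (after turn)',Rt.T@(np.array(p)-c)/50)
    print('shift units (no turn)',R.T@(np.array(p)-c)/50)
def toolR(zp,xp):
    """pin z, pin x -> tool rot: tool y=-z, tool z=x, tool x=-y"""
    zp=np.array(zp)/np.linalg.norm(zp);xp=np.array(xp)-zp*np.dot(zp,xp);xp/=np.linalg.norm(xp)
    yp=np.cross(zp,xp);return np.stack([-yp,-zp,xp],1)
E
python3 - <<'E'
from h import *
Rt=toolR([0,0,1],[np.cos(.17),np.sin(.17),0])
goto([453,-278,200],Rt)
E
```

```text
turn units [-0.001  1.782  0.   ] rad [-0.     0.214  0.   ]
shift units (after turn) [-5.692  0.626  5.229]
shift units (no turn) [-4.452  0.627  6.318]
```

Emit:
step_arm --moves "0 0 0 0 0.9 0 0.6; 0 0 0 0 0.9 0 0.6; -0.5 0 0.45 0 0 0 0.6; -0.7 0 0.65 0 0 0 0.6; -0.7 0 0.65 0 0 0 0.6; -0.7 0 0.65 0 0 0 0.6; -0.7 0 0.65 0 0 0 0.6; -0.7 0 0.65 0 0 0 0.6; -0.7 0.2 0.65 0 0 0 0.6; -0.5 0.2 0.45 0 0 0 0.6; -0.4 0.2 0.4 0 0 0 0.6; 0 0 0 0 0 0 0.6; 0 0 0 0 0 0 0.6"

```text
clock: 4.35
eef_pos: [453.2, -283.0, 201.3]
tool_rot: [-1.571, -0.0, -1.402]
force: [-1.2, -1.7, 0.5]
width: 51.3
```

Run:
```python
from h import *
Rt=toolR([0,0,1],[np.cos(.17),np.sin(.17),0])
goto([453,-278,97],Rt);s,c,R=st();print(c,s['width'],s['clock'],s['force'])
for n in ['top','scene']:
    im=get_image(n);u=np.round(proj(im,[453,-278,115])).astype(int)
    cv2.imwrite(f'pics/g_{n}.png',cv2.resize(im['color'][u[1]-45:u[1]+35,u[0]-40:u[0]+40],(560,560),interpolation=cv2.INTER_NEAREST))
```

```text
turn units [ 0.003 -0.006  0.001] rad [ 0.    -0.001  0.   ]
shift units (after turn) [-0.099  2.085  0.014]
shift units (no turn) [-0.099  2.085  0.014]
[ 453.162 -282.984  201.263] 51.27772470429603 4.35 [-1.233 -1.696  0.547]
```

View pics/g_scene.png

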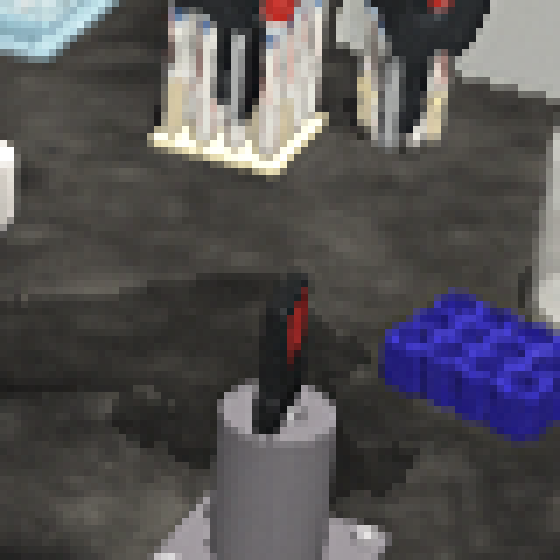

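View pics/g_top.png

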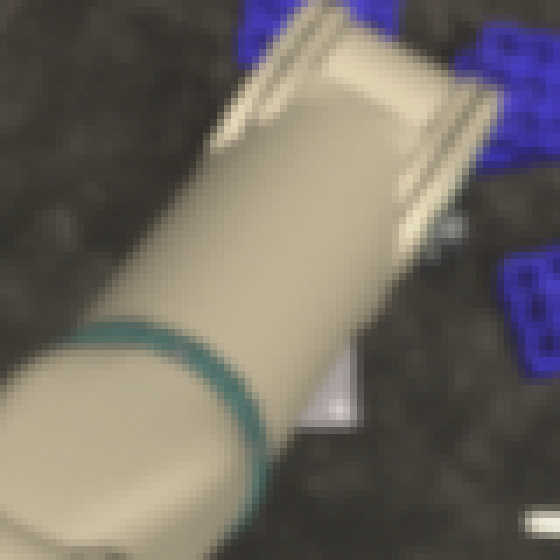

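Emit:
step_arm --moves "-0.1 0.4 0 0 0 0 0.6; 0 0.5 0 0 0 0 0.6; 0 0.5 0 0 0 0 0.6; 0 0.4 0 0 0 0 0.6; 0 0.2 0 0 0 0 0.6; 0 0.08 0 0 0 0 0.6; 0 0 0 0 0 0 0.6; 0 0 0 0 0 0 0.6"

```text
clock: 5.25
eef_pos: [452.7, -279.0, 98.2]
tool_rot: [-1.569, -0.001, -1.404]
force: [0.2, 0.1, 0.3]
width: 51.2
```

Run:
```python
from h import *
Rt=toolR([0,0,1],[np.cos(.17),np.sin(.17),0])
goto([453,-278,97],Rt);s,c,R=st()
im=get_image('scene');u=np.round(proj(im,[453,-278,115])).astype(int)
cv2.imwrite(f'pics/g2.png',cv2.resize(im['color'][u[1]-45:u[1]+35,u[0]-40:u[0]+40],(560,560),interpolation=cv2.INTER_NEAREST))
```

```text
turn units [-0.011 -0.023  0.01 ] rad [-0.001 -0.003  0.001]
shift units (after turn) [-0.018  0.024  0.01 ]
shift units (no turn) [-0.018  0.024  0.01 ]
```

View pics/g2.png

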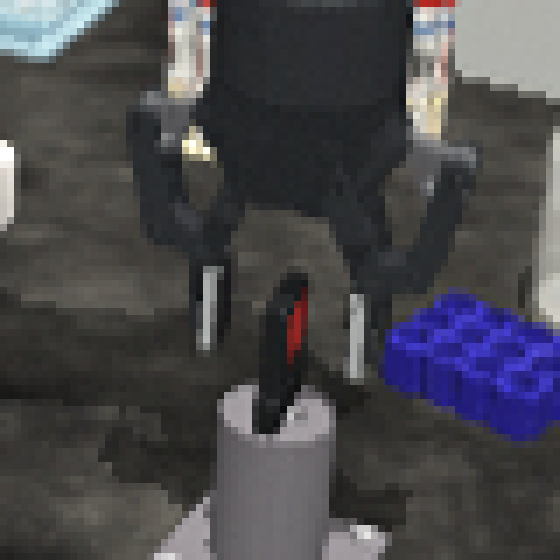

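Emit:
step_arm --moves "0 0 0 0 0 0 0.3; 0 0 0 0 0 0 0; 0 0 0 0 0 0 0; 0 0 0 0 0 0 0; 0 0 0 0 0 0 0; 0 0 0 0 0 0 0; 0 0 0 0 0 0 0"

```text
clock: 6.0
eef_pos: [452.4, -278.3, 97.8]
tool_rot: [-1.57, -0.0, -1.403]
force: [-0.4, 0.7, 4.6]
width: 9.1
```

Run:
```python
from h import *
s,c,R=st();print(s['width'],s['force'],c,s['tool_rot'])
im=get_image('scene');u=np.round(proj(im,[453,-278,115])).astype(int)
cv2.imwrite(f'pics/g3.png',cv2.resize(im['color'][u[1]-45:u[1]+35,u[0]-40:u[0]+40],(560,560),interpolation=cv2.INTER_NEAREST))
```

```text
9.13951355058619 [-0.41   0.74   4.575] [ 452.396 -278.287   97.772] [-1.57  -0.    -1.403]
```

View pics/g3.png

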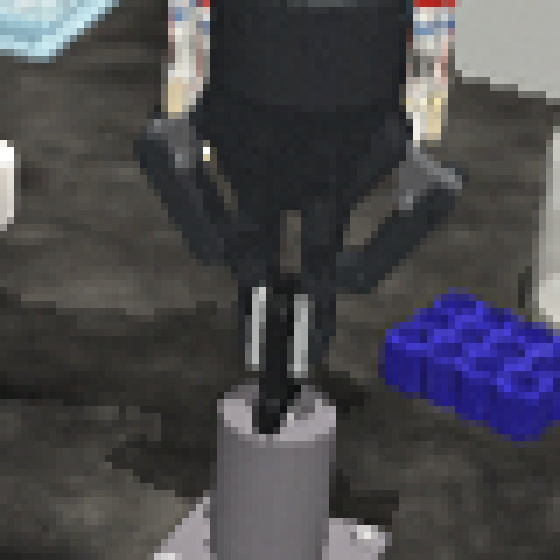

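Emit:
step_arm --moves "0 -0.1 0 0 0 0 0; 0 -0.4 0 0 0 0 0; 0 -0.6 0 0 0 0 0; 0 -0.6 0 0 0 0 0; 0 -0.6 0 0 0 0 0; 0 -0.5 0 0 0 0 0; 0 -0.3 0 0 0 0 0; 0 0 0 0 0 0 0"

```text
clock: 6.85
eef_pos: [453.2, -279.1, 254.4]
tool_rot: [-1.567, -0.003, -1.403]
force: [0.6, -0.1, -0.9]
width: 9.1
```

Run:
```python
from h import *
s,c,R=st();print(c,s['force'],s['torque'])
im=get_image('top')
b=cv2.imread('pics/top0.png').astype(float).mean(2)
# right edge: rows 170..210 ; front edge cols 283..316
def edge(pts):
    P=[]
    for prof,fn in pts:
        prof=np.array(prof);th=(np.max(prof)+np.min(prof))/2
        for i in range(len(prof)-1):
            if prof[i]>=th>prof[i+1]:
                P.append(fn(i+(prof[i]-th)/(prof[i]-prof[i+1])));break
    return np.array(P)
R1=edge([(b[r,312:336],lambda i,r=r:(312+i,r)) for r in list(range(168,181))+list(range(188,210))])
F1=edge([(b[200:222,c],lambda i,c=c:(c,200+i)) for c in range(283,317)])
def onz(u,z):
    o,d=ray(im,u);return o+d*(z-o[2])/d[2]
for P in(R1,F1):
    W=np.array([onz(u,50) for u in P])[:,:2]
    for _ in range(3):
        m=np.median(W,0);vx,vy,x0,y0=cv2.fitLine(W.astype(np.float32),cv2.DIST_HUBER,0,.01,.01).ravel()
        r=(W-[x0,y0])@[-vy,vx];W=W[np.abs(r)<3*max(.3,np.median(np.abs(r)))]
    print(len(W),(vx,vy),(x0,y0),np.arctan(vy/vx),np.arctan(-vx/vy),'rms',r.std())
for n in ['top','scene']:
    i2=im if n=='top' else get_image(n)
    cv2.imwrite(f'pics/l_{n}.png',i2['color'])
```

```text
[ 453.21  -279.053  254.367] [ 0.578 -0.061 -0.925] [ 0.037 -0.036 -0.043]
30 (np.float32(0.9787969), np.float32(-0.20483308)) (np.float32(538.6832), np.float32(-36.202408)) -0.20629317 1.3645031 rms 0.2092307560213174
33 (np.float32(0.21042694), np.float32(0.9776096)) (np.float32(470.3115), np.float32(31.282463)) 1.3587847 -0.21201167 rms 0.31121839479428004
```

View pics/l_scene.png

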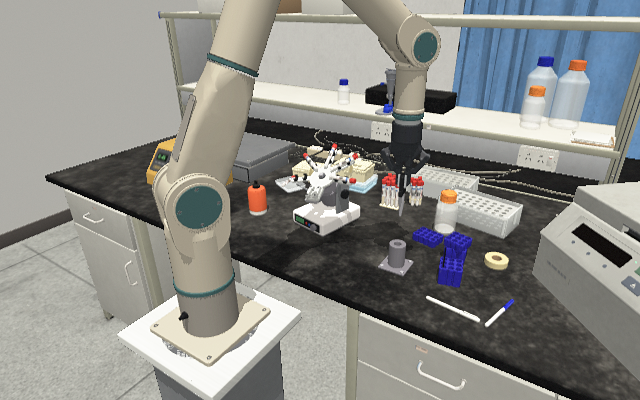

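View pics/l_top.png

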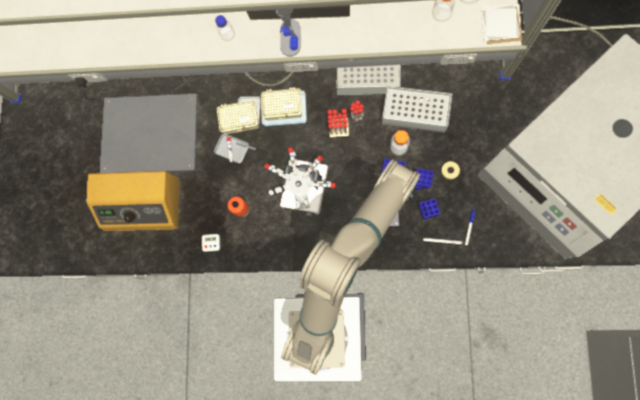

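```bash
cat > meas.py <<'E'
from h import *
import json
D={}
for k in range(4):
    for n in ['top','scene']:
        im=get_image(n)
        for t in ['carrier_hole','slot_mouth']+(['carrier'] if k<3 else []):
            r=nets.place_of(im,t)
            if r and r[0]['position'][1]<100: D.setdefault((n,t),[]).append(r[0]['position'])
for k,v in D.items(): print(k,len(v),np.mean(v,0),np.std(v,0))
print(ctrl.read_state()['clock'])
E
python3 meas.py
```

```text
('top', 'carrier_hole') 4 [488.225  32.775 141.35 ] [1.011 1.192 1.305]
('top', 'slot_mouth') 4 [483.1  34.3 150.2] [1.564 1.725 0.51 ]
('top', 'carrier') 3 [551.5    43.1   177.833] [0.497 0.726 1.511]
('scene', 'carrier_hole') 4 [487.825  33.825 145.75 ] [0.792 0.259 0.945]
('scene', 'slot_mouth') 4 [480.775  33.85  151.6  ] [0.832 1.04  0.574]
('scene', 'carrier') 3 [551.133  44.267 169.867] [0.262 2.572 1.103]
8.45
```

```bash
cat >> h.py <<'E'
PSI=-.21
zc=np.array([-.5*np.cos(PSI),-.5*np.sin(PSI),np.sqrt(.75)])
u0=np.array([np.sqrt(.75)*np.cos(PSI),np.sqrt(.75)*np.sin(PSI),.5]);v0=np.cross(zc,u0)
def cf(phi):
    x=np.cos(phi)*u0+np.sin(phi)*v0
    return np.stack([x,np.cross(zc,x),zc],1)
H=np.array([487.3,33.1,141.9])
E
python3 - <<'E'
from h import *
out=[]
for n,f,(u,v) in [('top','pics/top0.png',(280,170)),('scene','pics/scene0.png',(290,160))]:
    im=get_image(n);a=cv2.imread(f)[v:v+50,u:u+50];a=cv2.resize(a,(500,500),interpolation=cv2.INTER_CUBIC)
    b=a.copy()
    R=cf(.32)
    q=lambda p:tuple(np.int32((proj(im,H+R@np.array(p,float))+.5-[u,v])*10))
    for z in (12,0):
        c=[q((sx*22,sy*20,z)) for sx,sy in((-1,-1),(1,-1),(1,1),(-1,1))]
        for i in range(4): cv2.line(b,c[i],c[(i+1)%4],(0,0,255) if z else (255,0,0),1)
    for s in(-1,1): cv2.line(b,q((-22,s*5.8,12)),q((22,s*5.8,12)),(0,255,0),1)
    t=np.linspace(0,6.28,40)
    for r,cx,z in((8.75,0,0),(46,72,0)):
        cv2.polylines(b,[np.array([q((cx+r*np.cos(k),r*np.sin(k),z)) for k in t],np.int32)],True,(255,0,255),1)
    out.append(np.hstack([a,b])[:, :])
for i,o in enumerate(out): cv2.imwrite(f'pics/ov{i}.png',cv2.resize(o,(800,400)))
E
```

```text
(no output)
```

View pics/ov0.png

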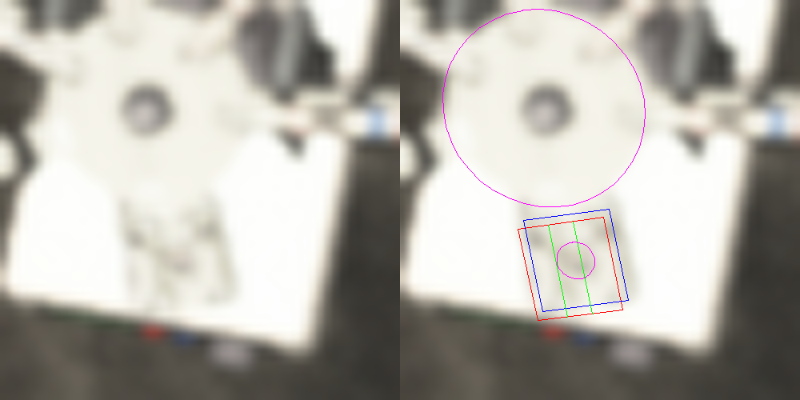

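View pics/ov1.png

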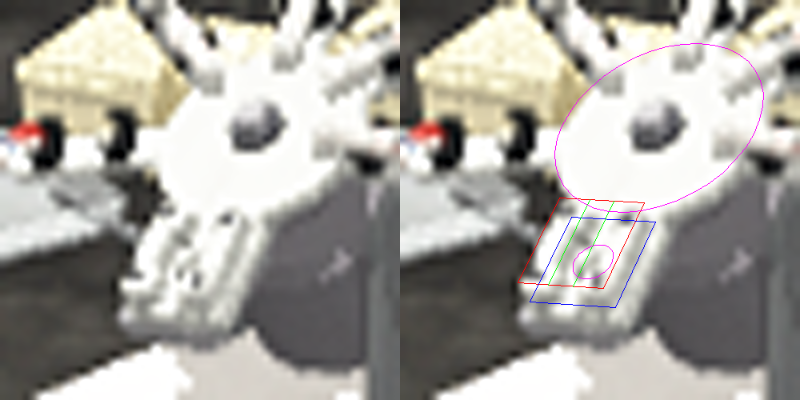

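Run:
```python
import cv2,numpy as np
out=[]
for f,(u,v) in [('pics/top0.png',(280,170)),('pics/scene0.png',(290,160))]:
    a=cv2.imread(f)[v:v+50,u:u+50].astype(float).mean(2)
    a=np.clip((a-130)/(255-130),0,1)**2.5*255
    a=cv2.resize(a.astype(np.uint8),(400,400),interpolation=cv2.INTER_NEAREST);out.append(a)
cv2.imwrite('pics/con.png',np.hstack(out))
```

View pics/con.png

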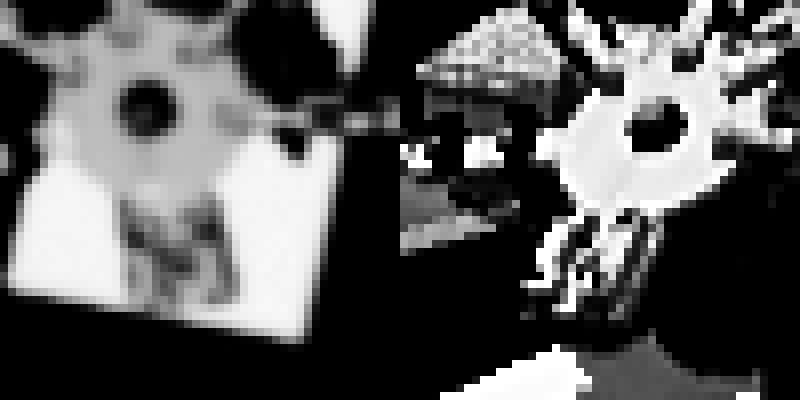

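Run:
```python
from h import *
s,c,R=st()
im=get_image('scene')
g=np.array([c-R[:,1]*-d for d in (0,)])
pts={d:proj(im,c+R[:,1]*d) for d in (0,22.8,48.8,87.8)}
print(c,pts)
u,v=380,150
a=im['color'][v:v+80,u:u+45];a=cv2.resize(a,(450,800),interpolation=cv2.INTER_NEAREST)
for d,p in pts.items():
    q=tuple(np.int32((p+.5-[u,v])*10));cv2.line(a,(q[0]-60,q[1]),(q[0]+60,q[1]),(0,255,0),1);cv2.circle(a,q,4,(0,0,255),1)
cv2.imwrite('pics/pintip.png',a[200:])
```

```text
[ 452.175 -278.292  252.318] {0: array([402.074, 185.625]), 22.8: array([401.447, 193.425]), 48.8: array([400.747, 202.146]), 87.8: array([399.723, 214.893])}
```

View pics/pintip.png

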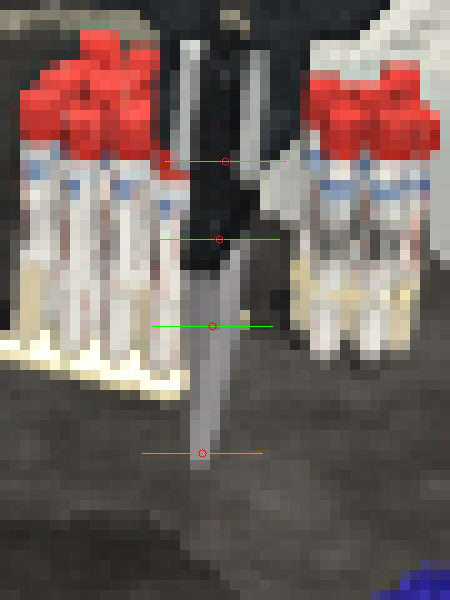

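Run:
```python
from h import *
Rt=toolR(zc,cf(.32)[:,0]); print(Rt)
goto(H+zc*170,Rt)
```

```text
[[ 0.069  0.489  0.87 ]
 [-0.985 -0.104  0.136]
 [ 0.157 -0.866  0.475]]
turn units [ 4.101  0.47  -1.492] rad [ 0.492  0.056 -0.179]
shift units (after turn) [-6.435 -1.793  0.412]
shift units (no turn) [-6.65  -0.736  0.153]
```

Emit:
step_arm --moves "0 -0.4 0 0 0 0 0; 0 -0.5 0 0 0 0 0; 0 0 0 0.82 0.09 -0.3 0; 0 0 0 0.82 0.09 -0.3 0; 0 0 0 0.82 0.1 -0.3 0; 0 0 0 0.82 0.1 -0.3 0; 0 0 0 0.82 0.09 -0.29 0; -0.4 -0.05 0 0 0 0 0; -0.7 -0.1 0 0 0 0 0; -0.8 -0.12 0 0 0 0 0; -0.8 -0.12 0 0 0 0 0; -0.8 -0.12 0 0 0 0 0; -0.8 -0.12 0 0 0 0 0; -0.8 -0.12 0 0 0 0 0; -0.7 -0.1 0 0 0 0 0; -0.5 -0.1 0 0 0 0 0; -0.27 -0.06 0 0 0 0 0; 0 0 0 0 0 0 0; 0 0 0 0 0 0 0"

```text
clock: 10.5
eef_pos: [431.1, -117.6, 286.0]
tool_rot: [-1.1, -0.159, -1.489]
force: [-0.3, -0.4, -1.0]
width: 9.5
```

Run:
```python
from h import *
Rt=toolR(zc,cf(.32)[:,0])
goto(H+zc*109.8,Rt);s,c,R=st();print(c,s['qpos'],s['force'],s['torque'])
```

```text
turn units [ 0.236  0.095 -0.037] rad [ 0.028  0.011 -0.004]
shift units (after turn) [-3.345  0.536  0.02 ]
shift units (no turn) [-3.342  0.549  0.073]
[ 431.114 -117.551  286.026] [-0.786  0.14   1.123  2.414 -0.782  0.234 -0.423] [-0.274 -0.404 -0.999] [ 0.206  0.591 -0.038]
```

Run:
```python
from h import *
import itertools
q0=np.array([1.121,.629,.038,1.518,-.027,.996,-.02]);R0=Ro.from_euler('xyz',[-1.571,.002,-1.187]).as_matrix()
s,c,R1=st();q1=np.array(s['qpos']);print(q1,s['tool_rot'])
def rot(q,s):
    a=Ro.from_euler('z',s[0]*q[0]);
    for ax,sg,v in zip('yzyzyz',s[1:],q[1:]): a=a*Ro.from_euler(ax,sg*v)
    return a.as_matrix()
# R = Rz(c0) * F(q) * T. test: unknown c0,T: T=F0^T Rz(-c0) R0 ; predict R1
res=[]
for sg in itertools.product([1,-1],repeat=7):
    if sg[1]==-1: continue
    for c0 in np.arange(-3.14,3.14,.02):
        Z=Ro.from_euler('z',c0).as_matrix()
        T=rot(q0,sg).T@Z.T@R0
        E=Z@rot(q1,sg)@T
        res.append((Ro.from_matrix(E.T@R1).magnitude(),sg,c0,T))
res.sort(key=lambda r:r[0])
for r in res[:12]: print(r[0],r[1],r[2],r[3].round(2).tolist())
```

```text
[-0.786  0.14   1.123  2.414 -0.782  0.234 -0.423] [-1.1   -0.159 -1.489]
0.0013203373851940808 (-1, 1, -1, 1, -1, 1, -1) 2.6645352591003757e-15 [[-1.0, 0.0, -0.0], [-0.0, -0.0, 1.0], [0.0, 1.0, 0.0]]
0.00887898157092542 (-1, 1, -1, 1, -1, 1, -1) -0.019999999999997353 [[-1.0, 0.0, 0.02], [0.02, -0.0, 1.0], [0.0, 1.0, 0.0]]
0.010830803519438348 (-1, 1, -1, 1, -1, 1, -1) 0.020000000000002682 [[-1.0, 0.0, -0.02], [-0.02, -0.0, 1.0], [0.0, 1.0, 0.0]]
0.018669665065347646 (-1, 1, -1, 1, -1, 1, -1) -0.03999999999999737 [[-1.0, 0.0, 0.04], [0.04, -0.0, 1.0], [0.0, 1.0, 0.0]]
0.020627212962271206 (-1, 1, -1, 1, -1, 1, -1) 0.0400000000000027 [[-1.0, 0.0, -0.04], [-0.04, -0.0, 1.0], [0.0, 1.0, 0.0]]
0.028474587582767486 (-1, 1, -1, 1, -1, 1, -1) -0.05999999999999739 [[-1.0, 0.0, 0.06], [0.06, -0.0, 1.0], [0.0, 1.0, 0.0]]
0.03043278282470774 (-1, 1, -1, 1, -1, 1, -1) 0.06000000000000272 [[-1.0, 0.0, -0.06], [-0.06, -0.0, 1.0], [0.0, 1.0, 0.0]]
0.038280540389429914 (-1, 1, -1, 1, -1, 1, -1) -0.0799999999999974 [[-1.0, 0.0, 0.08], [0.08, -0.0, 1.0], [0.0, 1.0, 0.0]]
0.04023847847529508 (-1, 1, -1, 1, -1, 1, -1) 0.08000000000000274 [[-1.0, 0.0, -0.08], [-0.08, -0.0, 1.0], [0.0, 1.0, 0.0]]
0.04808433418365808 (-1, 1, -1, 1, -1, 1, -1) -0.09999999999999742 [[-1.0, 0.0, 0.1], [0.1, -0.0, 1.0], [0.0, 1.0, 0.0]]
0.05004162282534284 (-1, 1, -1, 1, -1, 1, -1) 0.10000000000000275 [[-0.99, 0.0, -0.1], [-0.1, -0.0, 0.99], [0.0, 1.0, 0.0]]
0.05788431605115421 (-1, 1, -1, 1, -1, 1, -1) -0.11999999999999744 [[-0.99, 0.0, 0.12], [0.12, -0.0, 0.99], [0.0, 1.0, 0.0]]
```

```bash
cat > kin.py <<'E'
from h import *
S='zyzyzyz';G=[-1,1,-1,1,-1,1,-1]
T=np.array([[-1,0,0],[0,0,1],[0,1,0]],float)
LO=np.array([-3.06,-.37,-1.25,.18,-1.1,.23,-2.94]);HI=np.array([3.06,2.12,1.32,2.47,4.24,1.98,2.94])
def frames(q):
    M=np.eye(3);o=[M]
    for a,g,v in zip(S,G,q): 
        c,s=np.cos(g*v),np.sin(g*v)
        r=np.array([[c,-s,0],[s,c,0],[0,0,1]]) if a=='z' else np.array([[c,0,s],[0,1,0],[-s,0,c]])
        M=M@r;o.append(M)
    return o
E
python3 - <<'E'
from kin import *
D=[([1.121,.6285,.038,1.5175,-.027,.996,-.02],[243.3,-602.3,230.6])]
s,c,R=st();D.append((s['qpos'],c))
A=[];b=[]
for q,p in D:
    f=frames(q)
    cols=[[0,0,1],f[2][:,2],f[4][:,2],f[6][:,2]]
    A.append(np.array(cols).T);b.append(p)
A=np.vstack(A);b=np.hstack(b)
x,r,_,sv=np.linalg.lstsq(A,b,rcond=None);print(x,r,sv,A@x-b)
E
```

```text
[385.333 517.462 409.924 341.871] [1063.761] [2.548 1.162 0.315 0.236] [24.529 12.047  8.615  4.905 12.019 -8.615]
```

Emit:
step_arm --moves "0.8 -0.2 0 0 0 0 0; 0.8 -0.2 0 -0.5 0 0 0; 0 0 0 0 0 0 0"

```text
clock: 10.8
eef_pos: [429.5, -203.7, 320.2]
tool_rot: [-1.154, -0.167, -1.503]
force: [0.4, -0.6, -1.4]
width: 9.1
```

```bash
python3 - <<'E' | tee -a log.txt
from h import *
s=ctrl.read_state();print([list(map(float,s[k])) for k in('qpos','eef_pos','tool_rot')])
E
```

```text
[[-0.6250706142991572, 0.16995591695337975, 1.2275556496413353, 2.2518022071177297, -0.6410103004489026, 0.47313550428264883, -0.38123367762169724], [429.50664394173737, -203.71083030849903, 320.20410063095585], [-1.1539531671964134, -0.1667665751761962, -1.5032736919484018]]
```

Emit:
step_arm --moves "0 -0.4 0.4 -0.8 0 0.3 0; 0 -0.4 0.8 -0.8 0 0.3 0; 0 -0.4 0.8 -0.5 0 0.3 0; 0 0 0 0 0 0 0"

```text
clock: 11.2
eef_pos: [507.9, -180.0, 401.1]
tool_rot: [-1.396, -0.067, -1.459]
force: [-0.1, -0.2, -2.6]
width: 9.2
```

```bash
python3 - <<'E' | tee -a log.txt
from h import *
s=ctrl.read_state();print([list(map(float,s[k])) for k in('qpos','eef_pos','tool_rot')])
E
```

```text
[[-0.5327713513557206, 0.3864671711986759, 1.1919129513555082, 1.7478535768417847, -0.475891049809218, 1.102803215272982, -0.6654279912706781], [507.932661937592, -180.04030167551588, 401.143879317305], [-1.395831658755875, -0.06717767768411509, -1.45924702971285]]
```

```bash
cat > fit.py <<'E'
from kin import *
D=[([1.121,.6285,.038,1.5175,-.027,.996,-.02],[243.3,-602.3,230.6]),([-0.786,.14,1.123,2.414,-.782,.234,-.423],[431.114,-117.551,286.026])]
for l in open('log.txt'):
    e=eval(l);D.append((e[0],e[1]))
names=[('h',0,2),('L1',2,2),('L2',4,2),('L3',6,2)]
extra={'f1x':(1,0),'f1y':(1,1),'f2x':(2,0),'f2y':(2,1),'f3x':(3,0),'f3y':(3,1),'f4x':(4,0),'f5x':(5,0),'f5y':(5,1),'f6x':(6,0),'f6y':(6,1),'f7x':(7,0),'f7y':(7,1),'w0x':(0,0),'w0y':(0,1)}
def fit(ex,elb=None):
    A=[];b=[]
    for q,p in D:
        f=frames(q);c=[f[i][:,k] for _,i,k in names]+[f[extra[e][0]][:,extra[e][1]] for e in ex]
        A.append(np.array(c).T);b.append(p)
    A=np.vstack(A);b=np.hstack(b);x,_,_,sv=np.linalg.lstsq(A,b,rcond=None);r=A@x-b
    return np.sqrt((r**2).mean()),x,sv[-1]
if __name__=='__main__':
    import itertools
    print(fit([]))
    rs=[(fit(c),c) for n in(1,2) for c in itertools.combinations(extra,n)]
    rs.sort(key=lambda t:t[0][0])
    for r in rs[:12]: print(r[1],r[0][0],r[0][1],r[0][2])
E
python3 fit.py
```

```text
(np.float64(10.15291906530883), array([381.952, 515.639, 407.206, 337.805]), np.float64(0.356713731344954))
('f1y', 'f3y') 0.16673866727334 [335.26  559.27  381.539 349.668 -11.97  -16.383] 0.18844486392296667
('f2y', 'f3y') 0.16673866727334 [335.26  559.27  381.539 349.668 -11.97  -16.383] 0.18844486392296667
('f3y', 'f5x') 1.5960896357385226 [367.898 557.16  390.088 372.296 -25.95    8.113] 0.2786349261374288
('f2x', 'f3y') 1.6686972088666672 [367.171 541.752 387.337 361.508   8.929 -26.377] 0.1871001383914685
('f3y', 'f7x') 1.6850880102617665 [358.483 558.542 390.159 369.611 -26.699   5.556] 0.34281001280939405
('f1x', 'f3y') 1.7117826178306739 [364.572 545.027 385.156 366.377   7.521 -26.686] 0.22776614411549587
('f3y', 'f5y') 1.7171115023807597 [372.063 559.885 384.523 384.849 -14.287 -11.855] 0.16640764384444975
('f3y', 'f6y') 1.7171115023807597 [372.063 559.885 384.523 384.849 -14.287 -11.855] 0.16640764384444975
('f3y', 'w0x') 1.775506037129884 [374.315 554.579 392.201 380.239 -17.392  -9.545] 0.16664481001626436
('f3y', 'w0y') 1.870132478473219 [357.347 558.852 389.995 369.601 -27.915   6.092] 0.3288731743665127
('f5y', 'f7y') 1.986840642642909 [379.12  568.559 377.87  400.409 -40.686  13.578] 0.20332960278519546
('f6y', 'f7y') 1.986840642642909 [379.12  568.559 377.87  400.409 -40.686  13.578] 0.20332960278519546
```

```bash
cat >> kin.py <<'E'
from scipy.optimize import least_squares
LL=dict(h=335.26,L1=559.27,L2=381.54,L3=349.67,y1=-11.97,y3=-16.38)
def fk(q,full=False):
    f=frames(q);L=LL
    e0=np.array([0,0,L['h']])+f[1][:,1]*L['y1']
    e=e0+f[2][:,2]*L['L1']+f[3][:,1]*L['y3'];w=e+f[4][:,2]*L['L2'];t=w+f[6][:,2]*L['L3']
    if full: return t,f[7]@T,e,w
    return t,f[7]@T
def err(q,p,R):
    t,r=fk(q);return np.r_[(t-p)/100,Ro.from_matrix(R.T@r).as_rotvec()*3]
def ik(p,R,q0,reg=0.0,qr=None):
    m=.005
    q0=np.clip(q0,LO+m*2,HI-m*2)
    fn=lambda q:np.r_[err(q,p,R),reg*(q-(qr if qr is not None else q0))]
    return least_squares(fn,q0,bounds=(LO+m,HI-m))
E
python3 - <<'E'
from kin import *
rng=np.random.default_rng(0)
for flip in(1,-1):
  Rt=toolR(zc,flip*cf(.32)[:,0])
  sols=[]
  for k in range(150):
    q0=rng.uniform(LO,HI)
    r=ik(H+zc*(22.8+87),Rt,q0)
    if np.abs(err(r.x,H+zc*109.8,Rt)).max()<1e-3:
        q=r.x;mg=np.min(np.minimum(q-LO,HI-q));sols.append((mg,q))
  sols.sort(key=lambda t:-t[0])
  print('flip',flip,len(sols))
  for m,q in sols[:8]:
      t,_,e,w=fk(q,True)
      mm=[]
      for s in (60,40,20,0):
          p=H+zc*(22.8+s);r=ik(p,Rt,q,1e-4);q=r.x;mm.append((round(np.abs(err(q,p,Rt)).max(),4),round(np.min(np.minimum(q-LO,HI-q)),2)))
      print(round(m,3),sols[0][1] is None or np.round(q,2),'elbow',np.round(e),'wrist',np.round(w),mm)
E
```

```text
flip 1 0
flip -1 0
```

Run:
```python
from kin import *
rng=np.random.default_rng(0)
print(fk([1.121,.6285,.038,1.5175,-.027,.996,-.02]))
for dp in ([0,0,0],):
 for flip in(1,-1):
  for s in (87,40,0):
   Rt=toolR(zc,flip*cf(.32)[:,0]);p=H+zc*(22.8+s)
   B=[]
   for k in range(60):
    r=ik(p,Rt,rng.uniform(LO,HI));B.append((r.cost,r.x))
   B.sort(key=lambda t:t[0])
   for c,q in B[:1]:
    e=err(q,p,Rt);print(flip,s,c,'pos',e[:3]*100,'rot',e[3:]/3,q)
```

```text
(array([ 243.402, -602.355,  230.957]), array([[ 0.375,  0.   ,  0.927],
       [-0.927,  0.   ,  0.375],
       [ 0.   , -1.   ,  0.   ]]))
1 87 0.002595955383169899 pos [ 4.055  3.525 -0.973] rot [-0.003  0.011 -0.011] [ 0.517  0.41  -1.245  2.465  1.46   0.78   2.935]
1 40 0.0019185720486270285 pos [3.412 0.908 1.955] rot [-0.016 -0.    -0.001] [ 0.498  0.581 -1.245  2.465  1.596  0.9    2.862]
1 0 0.00148275290553549 pos [3.194 0.754 1.357] rot [-0.014 -0.    -0.001] [ 0.478  0.734 -1.245  2.465  1.709  1.025  2.798]
-1 87 0.0005089493001858213 pos [1.608 0.495 1.249] rot [0.008 0.    0.001] [ 0.549  0.39  -1.245  2.465  1.447  0.742 -0.162]
-1 40 0.001918572048627045 pos [3.412 0.908 1.955] rot [ 0.016 -0.     0.001] [ 0.498  0.581 -1.245  2.465  1.596  0.9   -0.28 ]
-1 0 0.001482752905535495 pos [3.194 0.754 1.357] rot [ 0.014 -0.     0.001] [ 0.478  0.734 -1.245  2.465  1.709  1.025 -0.343]
```

Run:
```python
from kin import *
rng=np.random.default_rng(1)
def tilt(Rt,th): # rotate tool about own x (jaw) at grasp
    return Rt@Ro.from_rotvec([th,0,0]).as_matrix()
def tcp(grip,Rt): return grip+Rt[:,1]*17.2
for th in (-.2,-.3,-.4,-.5,-.6):
  print('th',th)
  for nm,g,Rb in (('carr87',H+zc*127,toolR(zc,cf(.32)[:,0])),('carr0',H+zc*40,toolR(zc,cf(.32)[:,0])),('carr0+',H+zc*40,toolR(zc,cf(.5)[:,0])),('post',np.array([453,-278,115.]),toolR([0,0,1],[np.cos(.17),np.sin(.17),0])),('posthi',np.array([453,-278,250.]),toolR([0,0,1],[np.cos(.17),np.sin(.17),0]))):
    R=tilt(Rb,th);p=tcp(g,R);best=(-1,None)
    for k in range(25):
        r=ik(p,R,rng.uniform(LO,HI))
        if np.abs(err(r.x,p,R)).max()<2e-3:
            m=np.min(np.minimum(r.x-LO,HI-r.x))
            if m>best[0]: best=(m,r.x)
    print(nm,'tooldir',R[:,1].round(2),best)
```

```text
th -0.2
carr87 tooldir [ 0.31 -0.13 -0.94] (np.float64(0.14489333676121952), array([-0.173,  0.222, -0.218,  2.325,  0.702,  0.448, -2.473]))
carr0 tooldir [ 0.31 -0.13 -0.94] (np.float64(0.05212918171841033), array([-0.221,  0.428, -0.096,  2.332,  1.143,  0.282, -2.874]))
carr0+ tooldir [ 0.31 -0.16 -0.94] (np.float64(0.11850548454382667), array([-0.21 ,  0.435, -0.152,  2.331,  1.211,  0.349, -2.795]))
post tooldir [-0.2  -0.03 -0.98] (np.float64(0.652900291145768), array([ 0.741,  0.767, -0.505,  1.817,  0.572,  0.9  , -1.492]))
posthi tooldir [-0.2  -0.03 -0.98] (np.float64(0.7612031235233057), array([ 0.639,  0.553, -0.33 ,  1.709,  0.301,  1.102, -1.224]))
th -0.3
carr87 tooldir [ 0.21 -0.14 -0.97] (np.float64(0.23852095041762134), array([ 0.34 ,  0.335, -0.861,  2.231,  0.775,  0.712, -2.568]))
carr0 tooldir [ 0.21 -0.14 -0.97] (np.float64(0.23212487244564795), array([ 0.06 ,  0.471, -0.464,  2.238,  0.95 ,  0.51 , -2.68 ]))
carr0+ tooldir [ 0.22 -0.19 -0.96] (np.float64(0.2344187467296801), array([ 0.102,  0.502, -0.587,  2.236,  1.06 ,  0.624, -2.655]))
post tooldir [-0.29 
[... 1557 characters left out ...]
8, -0.043,  1.335, -0.846]))
th -0.6
carr87 tooldir [-0.09 -0.16 -0.98] (np.float64(0.46567402270723735), array([ 0.105,  0.41 , -0.525,  2.004,  0.39 ,  0.965, -2.161]))
carr0 tooldir [-0.09 -0.16 -0.98] (np.float64(0.48947416231830987), array([ 0.251,  0.635, -0.74 ,  1.981,  0.667,  0.945, -2.399]))
carr0+ tooldir [-0.07 -0.26 -0.96] (np.float64(0.4854809354713101), array([ 0.05 ,  0.597, -0.524,  1.985,  0.637,  0.925, -2.244]))
post tooldir [-0.56 -0.1  -0.83] (np.float64(0.7821120001620847), array([ 0.101,  0.945,  0.414,  1.552, -0.002,  1.198, -0.959]))
posthi tooldir [-0.56 -0.1  -0.83] (np.float64(0.5498582043387532), array([ 0.078,  0.78 ,  0.461,  1.476,  0.04 ,  1.43 , -0.918]))
```

Run:
```python
from kin import *
Rt=Ro.from_euler('xyz',[-1.57,0,-1.403]).as_matrix()
goto([452.4,-278.3,215],Rt)
s,c,R=st();print(c,s['tool_rot'],fk(s['qpos'])[0])
# simulate min-norm local path to target
def follow(q,p,Rg,n=40):
    q=np.array(q,float);t0,R0=fk(q)
    w=Ro.from_matrix(R0.T@Rg).as_rotvec()
    for i in range(1,n+1):
        a=i/n;r=ik(t0+(p-t0)*a,R0@Ro.from_rotvec(w*a).as_matrix(),q,1e-3);q=r.x
    return q,np.abs(err(q,p,Rg)).max()
q=s['qpos']
q,e=follow(q,np.array([452.4,-278.3,98]),Rt);print('post',q,e)
Rp=Rt@Ro.from_rotvec([-.45,0,0]).as_matrix();g=np.array([452.4,-278.3,115])
q,e=follow(q,g+Rp[:,1]*17,Rp);print('tilted',q,e)
q,e=follow(q,g+[0,0,150]+Rp[:,1]*17,Rp);print('lift',q,e)
Rc=toolR(zc,cf(.32)[:,0])@Ro.from_rotvec([-.45,0,0]).as_matrix()
q,e=follow(q,H+zc*150+Rc[:,1]*17,Rc);print('carr',q,e)
q,e=follow(q,H+zc*40+Rc[:,1]*17,Rc);print('home',q,e)
```

```text
turn units [-1.435 -0.418  0.599] rad [-0.172 -0.05   0.072]
shift units (after turn) [ 1.752  3.722 -1.426]
shift units (no turn) [ 1.575  3.548 -1.97 ]
[ 507.933 -180.04   401.144] [-1.396 -0.067 -1.459] [ 507.915 -179.901  400.856]
post [ 0.035  0.79   0.749  1.981 -0.837  0.711 -0.09 ] 1.4062408322765718e-08
tilted [-0.132  1.05   0.95   1.669 -0.52   1.137 -0.452] 8.783411571698729e-09
lift [-0.175  0.877  1.067  1.561 -0.381  1.381 -0.475] 2.489687460638379e-09
carr [-1.182  0.556  1.315  2.145 -0.535  0.834 -1.065] 2.3068837836282316e-08
home [-0.898  0.706  1.02   2.138 -0.749  0.66  -0.903] 5.5317963187917485e-09
```

Emit:
step_arm --moves "0 0 0 -0.72 -0.21 0.3 0; 0 0 0 -0.72 -0.21 0.3 0; 0.3 0.6 -0.25 0 0 0 0; 0.4 0.8 -0.3 0 0 0 0; 0.4 0.8 -0.3 0 0 0 0; 0.35 0.8 -0.3 0 0 0 0; 0.2 0.5 -0.2 0 0 0 0; 0.1 0.22 -0.08 0 0 0 0; 0 0 0 0 0 0 0; 0 0 0 0 0 0 0"

```text
clock: 12.2
eef_pos: [442.6, -275.8, 212.3]
tool_rot: [-1.574, 0.007, -1.408]
force: [-0.3, 1.1, -1.4]
width: 9.5
```

Run:
```python
from kin import *
Rt=Ro.from_euler('xyz',[-1.57,0,-1.403]).as_matrix()
goto([452.4,-278.3,98],Rt);s,c,R=st();print(c,s['qpos'],s['force'])
```

```text
turn units [ 0.036 -0.042 -0.062] rad [ 0.004 -0.005 -0.007]
shift units (after turn) [0.083 2.286 0.183]
shift units (no turn) [0.099 2.284 0.193]
[ 442.616 -275.77   212.283] [-0.077  0.644  0.933  1.904 -0.644  0.936 -0.237] [-0.328  1.108 -1.449]
```

Emit:
step_arm --moves "0.09 0 0.19 0 -0.04 -0.05 0; 0 0.5 0 0 0 0 0; 0 0 0 0 0 0 0; 0 0 0 0 0 0 0"

```text
clock: 12.6
eef_pos: [452.8, -277.6, 187.2]
tool_rot: [-1.576, 0.001, -1.401]
force: [0.4, 1.1, -0.7]
width: 9.5
```

Run:
```python
from kin import *
Rt=Ro.from_euler('xyz',[-1.57,0,-1.403]).as_matrix()
goto([452.4,-278.3,98],Rt);s,c,R=st();print(c,s['force'])
im=get_image('scene');u=np.round(proj(im,[453,-278,115])).astype(int)
cv2.imwrite(f'pics/g4.png',cv2.resize(im['color'][u[1]-55:u[1]+35,u[0]-40:u[0]+40],(560,630),interpolation=cv2.INTER_NEAREST)[30:])
```

```text
turn units [ 0.048  0.019 -0.011] rad [ 0.006  0.002 -0.001]
shift units (after turn) [ 0.013  1.783 -0.013]
shift units (no turn) [ 0.015  1.783 -0.002]
[ 452.844 -277.586  187.164] [ 0.377  1.053 -0.674]
```

View pics/g4.png

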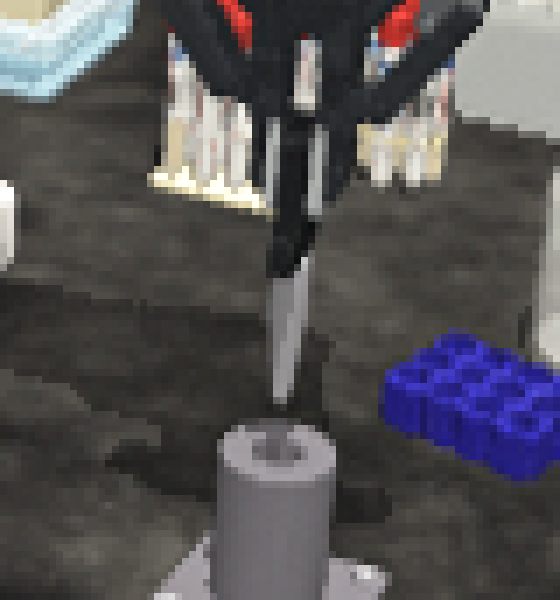

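Emit:
step_arm --moves "0 0.3 0 0 0 0 0; 0 0.4 0 0 0 0 0; 0 0.4 0 0 0 0 0; 0 0.4 0 0 0 0 0; 0 0.2 0 0 0 0 0; 0 0.06 0 0 0 0 0; 0 0 0 0 0 0 0; 0 0 0 0 0 0 0"

```text
clock: 13.45
eef_pos: [451.8, -278.3, 99.1]
tool_rot: [-1.575, 0.001, -1.402]
force: [0.1, -0.1, -0.9]
width: 8.8
```

Emit:
step_arm --moves "0 0.02 0 0 0 0 0; 0 0 0 0 0 0 0.3; 0 0 0 0 0 0 0.5; 0 0 0 0 0 0 0.5; 0 0 0 0 0 0 0.5"

```text
clock: 13.95
eef_pos: [451.5, -277.9, 97.6]
tool_rot: [-1.576, 0.002, -1.402]
force: [-0.3, 0.5, 0.3]
width: 43.1
```

Run:
```python
from kin import *
s,c,R=st();print(c,s['width'],s['force'])
Rt=Ro.from_euler('xyz',[-1.57,0,-1.403]).as_matrix()
Rp=Rt@Ro.from_rotvec([-.45,0,0]).as_matrix()
g=np.array([452.4,-278.3,115])
goto(g+Rp[:,1]*18,Rp)
im=get_image('scene');u=np.round(proj(im,[453,-278,115])).astype(int)
cv2.imwrite(f'pics/g5.png',cv2.resize(im['color'][u[1]-45:u[1]+35,u[0]-40:u[0]+40],(560,560),interpolation=cv2.INTER_NEAREST))
```

```text
[ 451.474 -277.882   97.647] 43.12853532877458 [-0.298  0.516  0.266]
turn units [-3.7    0.009 -0.012] rad [-0.444  0.001 -0.001]
shift units (after turn) [ 0.011  0.04  -0.136]
shift units (no turn) [ 0.011 -0.022 -0.14 ]
```

View pics/g5.png

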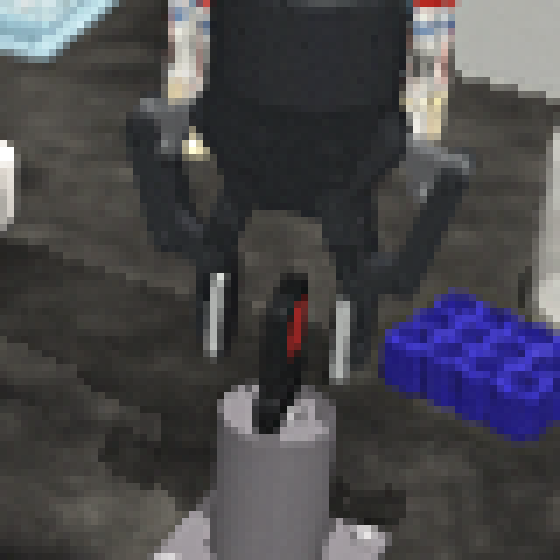

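Emit:
step_arm --moves "0 0 0 -0.6 0 0 0.5; 0 0 0 -0.9 0 0 0.5; 0 0 0 -0.9 0 0 0.5; 0 0 0 -0.8 0 0 0.5; 0 0.04 -0.14 -0.5 0 0 0.5; 0 0 0 0 0 0 0.5; 0 0 0 0 0 0 0.5"

```text
clock: 14.7
eef_pos: [443.9, -279.2, 98.2]
tool_rot: [-2.02, 0.002, -1.403]
force: [-0.5, -0.6, 0.8]
width: 42.9
```

Run:
```python
from kin import *
s,c,R=st();print(c,s['width'],s['force'],s['qpos'])
Rt=Ro.from_euler('xyz',[-1.57,0,-1.403]).as_matrix()
Rp=Rt@Ro.from_rotvec([-.45,0,0]).as_matrix()
g=np.array([452.4,-278.3,115])
goto(g+Rp[:,1]*18,Rp)
im=get_image('scene');u=np.round(proj(im,[453,-278,115])).astype(int)
cv2.imwrite(f'pics/g6.png',cv2.resize(im['color'][u[1]-45:u[1]+35,u[0]-40:u[0]+40],(560,560),interpolation=cv2.INTER_NEAREST))
```

```text
[ 443.936 -279.167   98.168] 42.850371126618924 [-0.478 -0.631  0.823] [-0.132  1.052  0.949  1.672 -0.524  1.134 -0.449]
turn units [-0.002  0.008 -0.011] rad [-0.     0.001 -0.001]
shift units (after turn) [ 0.011 -0.017  0.007]
shift units (no turn) [ 0.011 -0.017  0.007]
```

View pics/g6.png

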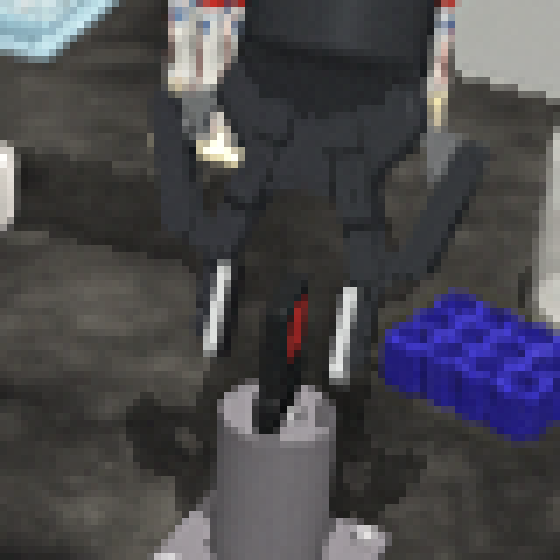

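Emit:
step_arm --moves "0 0 0 0 0 0 0.3; 0 0 0 0 0 0 0; 0 0 0 0 0 0 0; 0 0 0 0 0 0 0; 0 0 0 0 0 0 0; 0 0 0 0 0 0 0"

```text
clock: 15.35
eef_pos: [444.1, -279.4, 99.0]
tool_rot: [-2.02, 0.001, -1.403]
force: [-0.5, 1.1, 5.8]
width: 9.4
```

```bash
cat >> kin.py <<'E'
def follow(q,p,Rg,n=30):
    q=np.array(q,float);t0,R0=fk(q);mm=9
    w=Ro.from_matrix(R0.T@Rg).as_rotvec()
    for i in range(1,n+1):
        a=i/n;r=ik(t0+(p-t0)*a,R0@Ro.from_rotvec(w*a).as_matrix(),q,1e-3);q=r.x;mm=min(mm,np.min(np.minimum(q-LO,HI-q)))
    return q,np.abs(err(q,p,Rg)).max(),mm
E
python3 - <<'E'
from kin import *
s,c,R=st();print(c,s['width'],s['force'],s['tool_rot'],s['clock'])
# pin in tool frame: pin vertical yaw .168 grip at (?, ?,115)
g=np.array([452.4,-278.3,115]);print('grip in tool',R.T@(g-c))
Rpin=toolR([0,0,1],[np.cos(.168),np.sin(.168),0]);
w=Ro.from_matrix(Rpin.T@R).as_rotvec();print('tilt',w)
Rc=toolR(zc,cf(.32)[:,0])@Ro.from_rotvec([w[0],0,0]).as_matrix()
gt=R.T@(g-c)
tc=lambda s:H+zc*(40+s)-Rc@gt
for path in ([('l',100)],[('l',150)],[('l',100),('y',150)],):
    q=s['qpos']
    q,e,m=follow(q,c+[0,0,path[0][1]],R);print('lift',q,e,m)
    if len(path)>1:
        q,e,m=follow(q,c+[-20,path[1][1],path[0][1]+20],R);print('y',q,e,m)
    for d in (95,70,30,0):
        q,e,m=follow(q,tc(d),Rc);print(d,tc(d),q,e,m)
E
```

```text
[ 444.096 -279.41    98.992] 9.440761961019868 [-0.519  1.091  5.763] [-2.02   0.001 -1.403] 15.35
grip in tool [  0.276 -18.056   0.585]
tilt [-0.449 -0.     0.001]
lift [-0.163  0.932  1.032  1.612 -0.426  1.293 -0.465] 2.1008807493672065e-09 0.287703665141573
95 [421.812  44.633 240.933] [-1.15   0.607  1.315  2.151 -0.612  0.829 -0.985] 3.204627267829537e-08 0.005000000014850237
70 [434.037  42.027 219.282] [-1.081  0.635  1.239  2.153 -0.657  0.785 -0.953] 2.388680115927855e-09 0.00859053516251751
30 [453.598  37.858 184.641] [-0.982  0.689  1.134  2.149 -0.737  0.724 -0.895] 3.027643344921671e-09 0.08426795941423726
0 [468.268  34.731 158.66 ] [-0.916  0.73   1.061  2.141 -0.795  0.682 -0.854] 2.1582567910627405e-09 0.1885442761310323
lift [-0.176  0.877  1.068  1.564 -0.382  1.379 -0.472] 3.270568242896843e-09 0.2520518688325264
95 [421.812  44.633 240.933] [-1.15   0.607  1.315  2.151 -0.612  0.829 -0.985] 2.499117256359145e-08 0.00500005611314136
70 [434.037  42.027 219.282] [-1.081  0.635  1.239  2.153 -0.657  0.785 -0.953] 2.3897845835563205e-09 0.008590479890388414
30 [45
[... 219 characters left out ...]
.1885439972687737
lift [-0.163  0.932  1.032  1.612 -0.426  1.293 -0.465] 2.1008807493672065e-09 0.287703665141573
y [-0.463  0.848  1.085  1.776 -0.442  1.31  -0.622] 3.4216318350417283e-09 0.23509824384764544
95 [421.812  44.633 240.933] [-1.15   0.607  1.315  2.151 -0.612  0.829 -0.985] 1.862478992162906e-08 0.005000000000670024
70 [434.037  42.027 219.282] [-1.081  0.635  1.239  2.153 -0.657  0.785 -0.953] 2.3878052957115868e-09 0.008590614023337606
30 [453.598  37.858 184.641] [-0.982  0.689  1.134  2.149 -0.737  0.724 -0.895] 3.028451089903683e-09 0.08426794935562287
0 [468.268  34.731 158.66 ] [-0.916  0.73   1.061  2.141 -0.795  0.682 -0.854] 2.157636629362969e-09 0.18854426730207785
```

```bash
cat > srch.py <<'E'
from kin import *
s,c,R=st()
g=np.array([452.4,-278.3,115]);gt=R.T@(g-c)
Rc=toolR(zc,cf(.32)[:,0])@Ro.from_rotvec([-.449,0,0]).as_matrix()
tc=lambda s:H+zc*(40+s)-Rc@gt
ql,_,_=follow(s['qpos'],c+[0,0,130],R,8)
rng=np.random.default_rng(3)
res=[]
for k in range(60):
    p=np.array([rng.uniform(350,650),rng.uniform(-350,100),rng.uniform(240,420)]);w=rng.uniform([-.4,-1.2,-.4],[.4,1.2,.4])
    Rv=R@Ro.from_rotvec(w).as_matrix()
    q,e,m=follow(ql,p,Rv,12)
    if e>1e-3 or m<.05: continue
    q2,e2,m2=follow(q,tc(95),Rc,12)
    res.append((m2,p,w,q2))
res.sort(key=lambda t:-t[0])
for r in res[:6]: print(r)
E
python3 srch.py
```

```text
(np.float64(0.15448567950682834), array([ 407.091, -124.315,  406.791]), array([ 0.327, -1.148,  0.131]), array([-1.1  ,  0.514,  1.166,  2.15 , -0.467,  0.76 , -1.16 ]))
(np.float64(0.13763482806748928), array([373.333,  39.898, 397.732]), array([ 0.37 , -0.874, -0.308]), array([-1.095,  0.507,  1.152,  2.15 , -0.454,  0.755, -1.176]))
(np.float64(0.11801224811298594), array([400.413, -72.748, 402.343]), array([ 0.306, -0.877,  0.1  ]), array([-1.114,  0.535,  1.202,  2.151, -0.502,  0.773, -1.119]))
(np.float64(0.10882763028173459), array([ 438.769, -195.096,  384.521]), array([ 0.367, -0.997, -0.343]), array([-1.118,  0.54 ,  1.211,  2.151, -0.511,  0.777, -1.108]))
(np.float64(0.08455693833161937), array([402.173,  -4.476, 408.774]), array([ 0.031, -1.178, -0.349]), array([-1.126,  0.555,  1.235,  2.151, -0.534,  0.788, -1.08 ]))
(np.float64(0.07137301657381467), array([ 465.056, -120.551,  389.273]), array([ 0.197, -1.046, -0.23 ]), array([-1.131,  0.563,  1.249,  2.151, -0.547,  0.794, -1.064]))
```

```bash
cat >> kin.py <<'E'
def plan(p,Rg,n,grip=0,start=None,ramp=True):
    s,c,R=st()
    if start is not None: c,R=start
    w=Ro.from_matrix(R.T@Rg).as_rotvec();a=np.linspace(0,1,n+1)
    if ramp: a=(a+ (a*a*(3-2*a)))/2
    out=[];P,Q=c.copy(),R.copy()
    for k in range(1,n+1):
        tp=c+(p-c)*a[k];tR=R@Ro.from_rotvec(w*a[k]).as_matrix()
        sh=np.round(Q.T@(tp-P)/50,2);tu=np.round(Ro.from_matrix(Q.T@tR).as_rotvec()/.12,2)
        P=P+Q@sh*50;Q=Q@Ro.from_rotvec(tu*.12).as_matrix()
        out.append(' '.join(f'{v:g}' for v in np.r_[sh,tu,grip]+0.0))
    print('; '.join(out));print('max',np.abs(w).max()/n/.12)
    return P,Q
E
python3 - <<'E'
from kin import *
s,c,R=st()
S=plan(c+[0,0,130],R,5)
Rv=R@Ro.from_rotvec([.3,-1.1,.1]).as_matrix()
S=plan(np.array([400,-110,405.]),Rv,13,start=S)
E
```

```text
0 -0.36 -0.17 0 0 0 0; 0 -0.52 -0.25 0 0 0 0; 0 -0.58 -0.28 0 0 0 0; 0 -0.53 -0.26 0 0 0 0; 0 -0.35 -0.17 0 0 0 0
max 0.0
-0.16 -0.14 -0.08 0.12 -0.43 0.04 0; -0.23 -0.19 -0.1 0.15 -0.57 0.05 0; -0.27 -0.23 -0.1 0.19 -0.68 0.06 0; -0.32 -0.25 -0.07 0.21 -0.76 0.07 0; -0.36 -0.28 -0.04 0.22 -0.84 0.08 0; -0.37 -0.28 0 0.24 -0.86 0.08 0; -0.38 -0.28 0.05 0.24 -0.88 0.08 0; -0.37 -0.28 0.09 0.24 -0.87 0.08 0; -0.35 -0.25 0.14 0.22 -0.83 0.07 0; -0.3 -0.23 0.16 0.21 -0.77 0.07 0; -0.26 -0.2 0.18 0.19 -0.68 0.06 0; -0.21 -0.16 0.16 0.15 -0.57 0.05 0; -0.14 -0.12 0.14 0.12 -0.43 0.04 0
max 0.7051282051282051
```

Emit:
step_arm --moves "0 -0.36 -0.17 0 0 0 0; 0 -0.52 -0.25 0 0 0 0; 0 -0.58 -0.28 0 0 0 0; 0 -0.53 -0.26 0 0 0 0; 0 -0.35 -0.17 0 0 0 0; 0 0 0 0 0 0 0"

```text
clock: 15.95
eef_pos: [445.1, -280.5, 231.5]
tool_rot: [-2.016, -0.002, -1.402]
force: [-1.6, -0.6, -1.2]
width: 9.2
```

Emit:
step_arm --moves "-0.16 -0.14 -0.08 0.12 -0.43 0.04 0; -0.23 -0.19 -0.1 0.15 -0.57 0.05 0; -0.27 -0.23 -0.1 0.19 -0.68 0.06 0; -0.32 -0.25 -0.07 0.21 -0.76 0.07 0; -0.36 -0.28 -0.04 0.22 -0.84 0.08 0; -0.37 -0.28 0 0.24 -0.86 0.08 0; -0.38 -0.28 0.05 0.24 -0.88 0.08 0; -0.37 -0.28 0.09 0.24 -0.87 0.08 0; -0.35 -0.25 0.14 0.22 -0.83 0.07 0; -0.3 -0.23 0.16 0.21 -0.77 0.07 0; -0.26 -0.2 0.18 0.19 -0.68 0.06 0; -0.21 -0.16 0.16 0.15 -0.57 0.05 0; -0.14 -0.12 0.14 0.12 -0.43 0.04 0; 0 0 0 0 0 0 0"

```text
clock: 17.35
eef_pos: [400.1, -109.5, 404.8]
tool_rot: [-1.485, 0.33, -0.33]
force: [0.4, -0.5, -1.4]
width: 9.6
```

```bash
cat >> h.py <<'E'
GT=np.array([.28,-18.06,.59]); TH=-.449
Mp=None
def pin(s=None):
    """pin grip, pin frame (cols x,y,z) in world from tool"""
    _,c,R=st()
    Rb=R@Ro.from_rotvec([-TH,0,0]).as_matrix()  # untilted tool
    P=np.stack([Rb[:,2],-Rb[:,0],-Rb[:,1]],1)
    g=c+R@GT
    return g,P
def Rtool(zp,xp): return toolR(zp,xp)@Ro.from_rotvec([TH,0,0]).as_matrix()
def incar(phi,Hh=None):
    """seat position & tip & tilt in carrier frame"""
    g,P=pin();C=cf(phi);Hh=H if Hh is None else Hh
    se=C.T@(g-40*P[:,2]-Hh);ti=C.T@(g-105*P[:,2]-Hh)
    zz=C.T@P[:,2];xx=C.T@P[:,0]
    return se,ti,zz,np.arctan2(xx[1],xx[0])
def tcpfor(s,R,xy=(0,0),phi=.32,Hh=None):
    C=cf(phi);Hh=H if Hh is None else Hh
    return Hh+C@np.array([xy[0],xy[1],40+s])-R@GT
E
python3 - <<'E'
from kin import *
s,c,R=st();print(c,s['qpos'],s['force'])
Rc=Rtool(zc,cf(.32)[:,0])
q,e,m=follow(s['qpos'],tcpfor(100,Rc),Rc);print(q,e,m,tcpfor(100,Rc))
plan(tcpfor(100,Rc),Rc,14)
E
```

```text
[ 400.118 -109.479  404.849] [-0.252  0.383  0.786  1.638 -0.282  1.58   0.247] [ 0.394 -0.486 -1.355]
[-1.109  0.497  1.163  2.149 -0.44   0.763 -1.189] 2.3241994809676785e-08 0.1572840256843424 [419.371  45.158 245.258]
0.02 0.15 0.12 0.03 0.41 -0.18 0; 0.01 0.2 0.15 0.03 0.54 -0.24 0; 0 0.23 0.19 0.04 0.64 -0.29 0; -0.03 0.27 0.21 0.05 0.72 -0.32 0; -0.06 0.28 0.21 0.05 0.78 -0.35 0; -0.11 0.31 0.22 0.05 0.83 -0.37 0; -0.13 0.3 0.22 0.05 0.85 -0.38 0; -0.18 0.3 0.19 0.06 0.85 -0.37 0; -0.2 0.29 0.17 0.05 0.83 -0.37 0; -0.21 0.26 0.14 0.05 0.78 -0.35 0; -0.22 0.23 0.11 0.05 0.73 -0.33 0; -0.21 0.2 0.07 0.04 0.64 -0.28 0; -0.19 0.16 0.05 0.03 0.53 -0.24 0; -0.14 0.12 0.03 0.03 0.41 -0.18 0
max 0.681521618364164
```

Emit:
step_arm --moves "0.02 0.15 0.12 0.03 0.41 -0.18 0; 0.01 0.2 0.15 0.03 0.54 -0.24 0; 0 0.23 0.19 0.04 0.64 -0.29 0; -0.03 0.27 0.21 0.05 0.72 -0.32 0; -0.06 0.28 0.21 0.05 0.78 -0.35 0; -0.11 0.31 0.22 0.05 0.83 -0.37 0; -0.13 0.3 0.22 0.05 0.85 -0.38 0; -0.18 0.3 0.19 0.06 0.85 -0.37 0; -0.2 0.29 0.17 0.05 0.83 -0.37 0; -0.21 0.26 0.14 0.05 0.78 -0.35 0; -0.22 0.23 0.11 0.05 0.73 -0.33 0; -0.21 0.2 0.07 0.04 0.64 -0.28 0; -0.19 0.16 0.05 0.03 0.53 -0.24 0; -0.14 0.12 0.03 0.03 0.41 -0.18 0; 0 0 0 0 0 0 0; 0 0 0 0 0 0 0"

```text
clock: 18.95
eef_pos: [419.1, 43.9, 244.7]
tool_rot: [-1.521, -0.16, -1.501]
force: [-0.9, -0.7, -0.0]
width: 9.5
```

Run:
```python
from kin import *
s,c,R=st();print(c,s['qpos'],s['force'],s['torque'],s['clock'])
print(incar(.32))
for n in ['scene','top']:
    im=get_image(n)
    if n=='top':
        cv2.imwrite('pics/c_top.png',cv2.resize(im['color'][150:230,250:350],(800,640),interpolation=cv2.INTER_NEAREST)[:600]);continue
    g,P=pin();u,v=275,120
    a=cv2.resize(im['color'][v:v+75,u:u+100],(800,600),interpolation=cv2.INTER_NEAREST)
    print([proj(im,g-d*P[:,2]) for d in(0,40,66,105)],proj(im,H),proj(im,H+12*zc))
    for d in (40,105):
        q=tuple(np.int32((proj(im,g-d*P[:,2])+.5-[u,v])*8));cv2.circle(a,q,4,(0,255,0),1)
    cv2.imwrite('pics/c_sc.png',a)
```

```text
[419.144  43.905 244.714] [-1.097  0.489  1.142  2.149 -0.422  0.757 -1.208] [-0.924 -0.673 -0.029] [0.165 0.101 0.066] 18.95
(array([-0.679, -1.153, 99.491]), array([-0.825, -1.233, 34.491]), array([0.002, 0.001, 1.   ]), np.float64(0.0012563034617152197))
[array([295.955, 162.446]), array([301.418, 171.497]), array([304.84 , 177.165]), array([309.793, 185.37 ])] [313.636 192.231] [312.19  189.839]
```

View pics/c_sc.png

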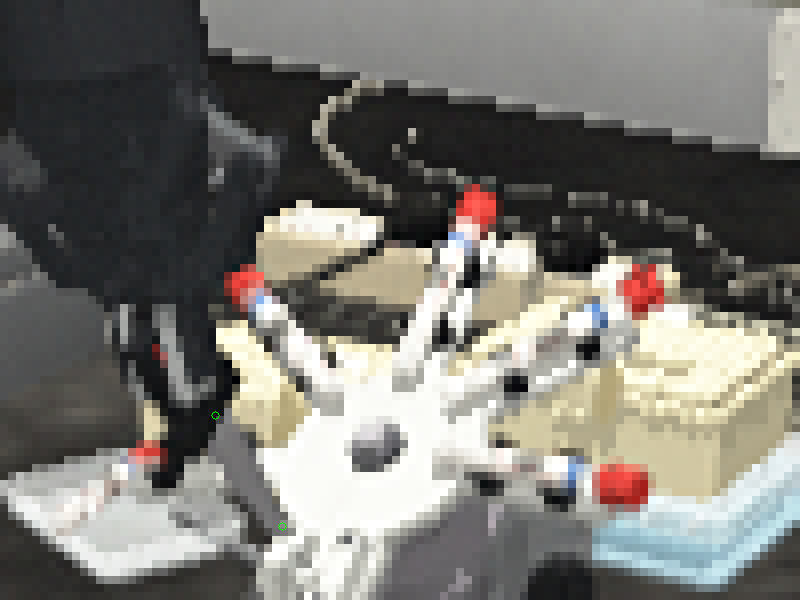

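View pics/c_top.png

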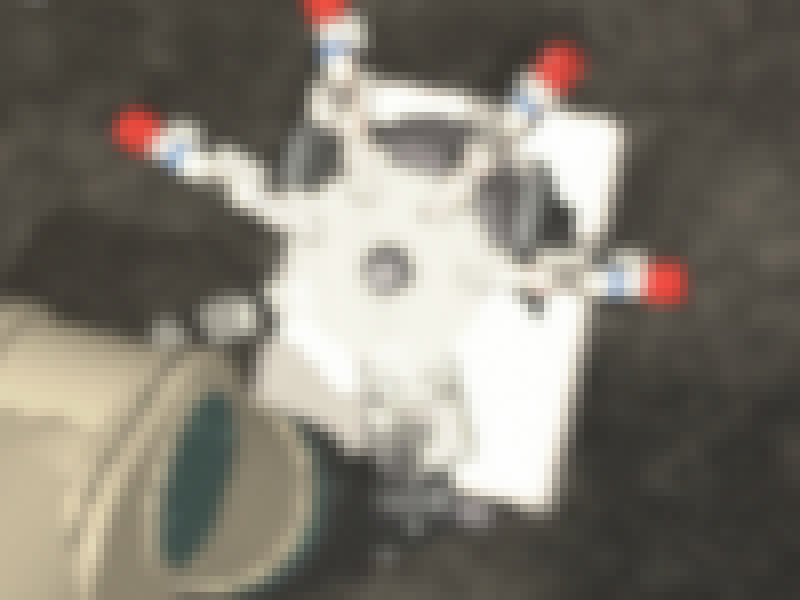

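Run:
```python
from kin import *
im=get_image('top');g,P=pin();u,v=280,170;K=16
a=cv2.resize(im['color'][v:v+37,u:u+50],(50*K,37*K),interpolation=cv2.INTER_CUBIC)
b=a.copy();C=cf(.32)
f=lambda X:tuple(np.int32((proj(im,X)+.5-[u,v])*K))
for d,r in((105,3.5),(66,8),(40,8)):
    t=np.linspace(0,6.28,30)
    cv2.polylines(b,[np.array([f(g-d*P[:,2]+r*(np.cos(k)*P[:,0]+np.sin(k)*P[:,1])) for k in t])],True,(0,255,0),1)
for z,co in((12,(0,0,255)),):
    c=[f(H+C@np.array([sx*22,sy*20,z])) for sx,sy in((-1,-1),(1,-1),(1,1),(-1,1))]
    for i in range(4): cv2.line(b,c[i],c[(i+1)%4],co,1)
cv2.imwrite('pics/ct2.png',b);cv2.imwrite('pics/ct1.png',a)
```

```text
(no output)
```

View pics/ct2.png

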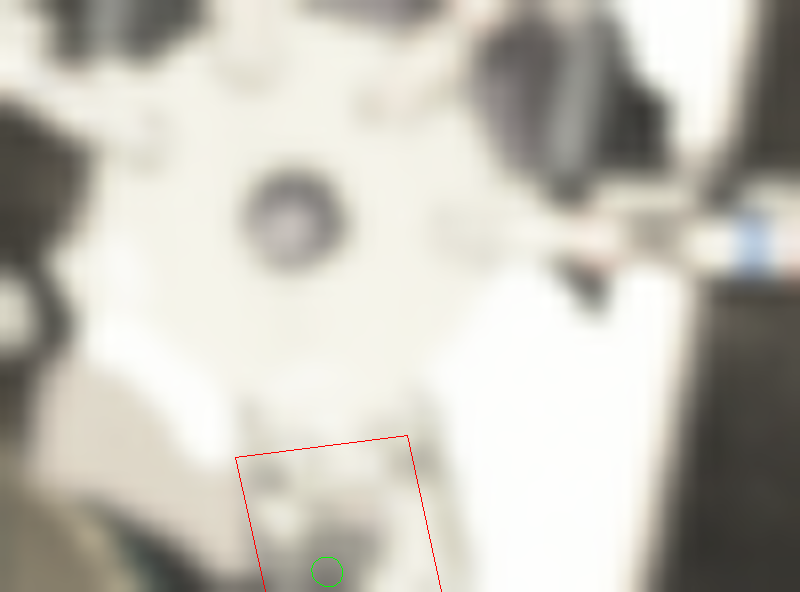

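View pics/ct1.png

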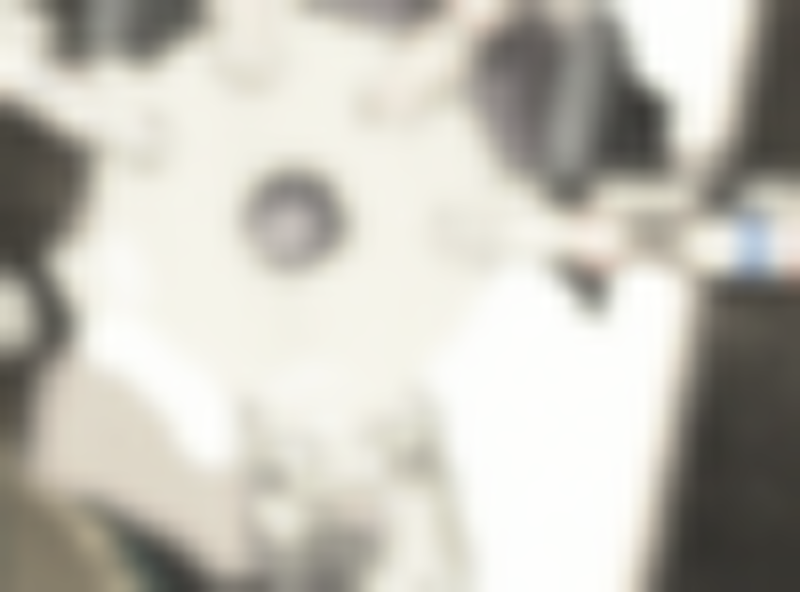

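```bash
cat >> h.py <<'E'
def cd(d,phi=.32):
    """carrier-frame mm delta -> tool shift units"""
    _,c,R=st();return R.T@cf(phi)@np.array(d,float)/50
def rep(phi=.32):
    s,c,R=st();a=incar(phi);C=cf(phi)
    print('t',s['clock'],'seat',a[0],'tip',a[1],'z',a[2][:2],'yaw',round(a[3],3),'F',C.T@s['force'],'M',C.T@s['torque'],'w',round(s['width'],1))
E
python3 - <<'E'
from kin import *
rep()
for n,d in (('x',[1,0,0]),('y',[0,1,0]),('z',[0,0,1])): print(n,cd(d))
print(cd([.7,1.2,-20.5]))
E
```

```text
t 19.1 seat [ 0.038 -1.643 99.744] tip [-0.018 -1.691 34.744] z [0.001 0.001] yaw -0.001 F [-0.157 -0.373 -0.347] M [ 0.263  0.114 -0.101] w 9.4
x [-0.    -0.009  0.018]
y [-0.02 -0.   -0.  ]
z [ 0.    -0.018 -0.009]
[-0.024  0.363  0.191]
```

Emit:
step_arm --moves "-0.03 0.12 0.06 0 0 0 0; 0 0.12 0.06 0 0 0 0; 0 0.13 0.06 0 0 0 0; 0 0 0 0 0 0 0; 0 0 0 0 0 0 0"

```text
clock: 19.6
eef_pos: [429.4, 43.3, 226.7]
tool_rot: [-1.52, -0.159, -1.502]
force: [0.0, -0.1, -0.1]
width: 9.4
```

Run:
```python
from kin import *
rep()
im=get_image('scene');u,v=285,150
cv2.imwrite('pics/d1.png',cv2.resize(im['color'][v:v+60,u:u+80],(800,600),interpolation=cv2.INTER_NEAREST))
im=get_image('top');u,v=280,175
cv2.imwrite('pics/d2.png',cv2.resize(im['color'][v:v+40,u:u+50],(750,600),interpolation=cv2.INTER_NEAREST))
```

```text
t 19.6 seat [-0.388  0.413 78.808] tip [-0.521  0.339 13.808] z [0.002 0.001] yaw -0.0 F [-0.013 -0.076 -0.092] M [ 0.145  0.109 -0.07 ] w 9.4
```

View pics/d1.png

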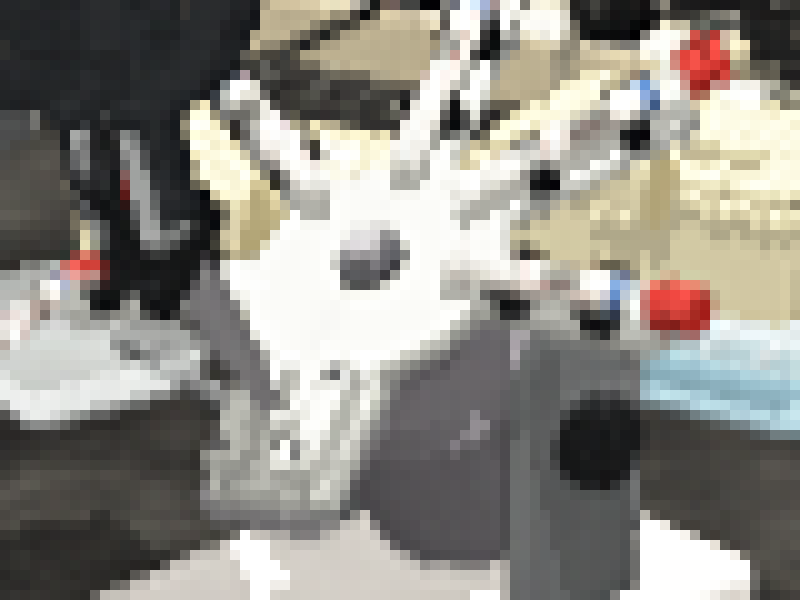

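View pics/d2.png

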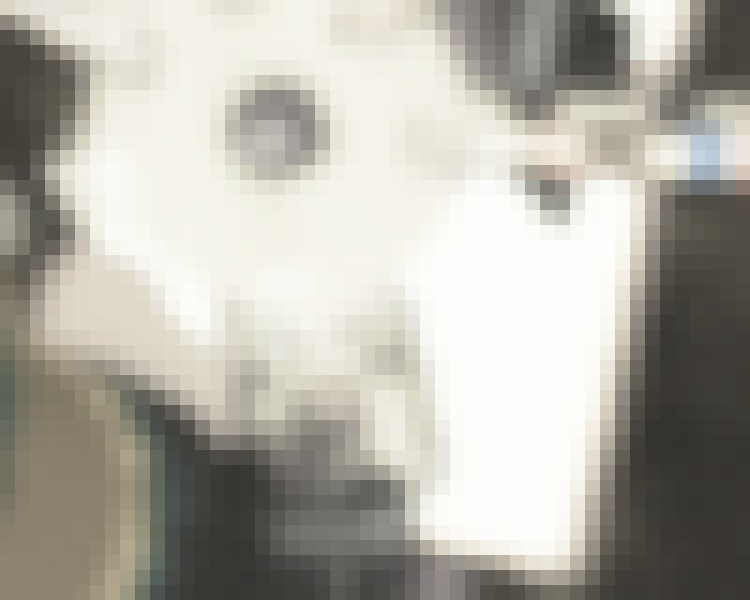

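Emit:
step_arm --moves "0 0.09 0.045 0 0 0 0; 0 0.09 0.045 0 0 0 0; 0 0.07 0.035 0 0 0 0; 0 0 0 0 0 0 0"

```text
clock: 20.1
eef_pos: [436.5, 42.2, 214.5]
tool_rot: [-1.52, -0.159, -1.502]
force: [-0.2, 0.1, -1.3]
width: 9.5
```

Run:
```python
from kin import *
rep()
```

```text
t 20.1 seat [-0.17   0.694 64.616] tip [-0.296  0.636 -0.383] z [0.002 0.001] yaw 0.0 F [-0.81   0.303 -1.05 ] M [ 0.189  0.046 -0.057] w 9.5
```

Emit:
step_arm --moves "0 0.05 0.025 0 0 0 0; 0 0.05 0.025 0 0 0 0; 0 0.04 0.02 0 0 0 0; 0 0 0 0 0 0 0"

```text
clock: 20.5
eef_pos: [440.4, 41.4, 208.0]
tool_rot: [-1.52, -0.159, -1.502]
force: [0.3, 0.1, -1.3]
width: 8.9
```

Run:
```python
from kin import *
rep()
```

```text
t 20.5 seat [ 0.057  0.704 56.998] tip [-0.046  0.656 -8.002] z [0.002 0.001] yaw 0.0 F [-0.303  0.234 -1.277] M [ 0.184  0.113 -0.132] w 8.9
```

Emit:
step_arm --moves "0 0.02 0.01 0 0 0 0; 0 0.02 0.01 0 0 0 0; 0 0 0 0 0 0 0"

```text
clock: 20.8
eef_pos: [441.5, 41.2, 206.2]
tool_rot: [-1.52, -0.158, -1.502]
force: [-0.1, 0.2, -1.1]
width: 9.0
```

Run:
```python
from kin import *
rep()
```

```text
t 20.8 seat [ 0.171  0.725 54.909] tip [  0.084   0.687 -10.091] z [0.001 0.001] yaw -0.0 F [-0.551  0.413 -0.882] M [ 0.237  0.085 -0.086] w 9.0
```

Emit:
step_arm --moves "0 0.02 0.01 0 0 0 0; 0 0.02 0.01 0 0 0 0; 0 0 0 0 0 0 0"

```text
clock: 21.1
eef_pos: [442.6, 41.0, 204.3]
tool_rot: [-1.52, -0.158, -1.502]
force: [-0.4, 1.2, -0.6]
width: 9.4
```

Run:
```python
from kin import *
rep()
```

```text
t 21.1 seat [ 0.173  0.751 52.686] tip [  0.077   0.718 -12.314] z [0.001 0.001] yaw -0.0 F [-0.483  1.323 -0.197] M [ 0.164  0.151 -0.09 ] w 9.4
```

Emit:
step_arm --moves "0 0.02 0.01 0 0 0 0; 0 0.02 0.01 0 0 0 0; 0 0 0 0 0 0 0"

```text
clock: 21.4
eef_pos: [443.9, 41.2, 202.2]
tool_rot: [-1.52, -0.158, -1.501]
force: [0.2, 1.1, -1.9]
width: 9.1
```

Run:
```python
from kin import *
rep()
```

```text
t 21.4 seat [ 0.335  1.21  50.313] tip [  0.258   1.212 -14.687] z [ 0.001 -0.   ] yaw 0.0 F [-0.551  1.35  -1.621] M [ 0.584 -0.037 -0.213] w 9.1
```

Emit:
step_arm --moves "-0.03 0.02 0.01 0 0 0 0; 0 0.02 0.01 0 0 0 0; 0 0 0 0 0 0 0"

```text
clock: 21.7
eef_pos: [444.8, 41.8, 200.1]
tool_rot: [-1.52, -0.159, -1.502]
force: [-1.0, -0.3, -1.9]
width: 9.1
```

Run:
```python
from kin import *
rep()
```

```text
t 21.7 seat [ 0.193  2.065 48.125] tip [  0.098   2.001 -16.874] z [0.001 0.001] yaw 0.0 F [-1.791  0.09  -1.213] M [ 0.228  0.084 -0.136] w 9.1
```

Emit:
step_arm --moves "0 0.03 0.015 0 0 0 0; 0 0.03 0.015 0 0 0 0; 0 0.02 0.01 0 0 0 0; 0 0 0 0 0 0 0"

```text
clock: 22.1
eef_pos: [447.0, 41.5, 196.3]
tool_rot: [-1.52, -0.158, -1.502]
force: [-0.9, 0.7, -0.2]
width: 9.7
```

Run:
```python
from kin import *
rep()
```

```text
t 22.1 seat [ 0.262  2.229 43.7  ] tip [  0.162   2.192 -21.3  ] z [0.002 0.001] yaw -0.0 F [-0.809  0.736  0.395] M [ 0.316  0.134 -0.147] w 9.7
```

Emit:
step_arm --moves "0 0.03 0.015 0 0 0 0; 0 0.03 0.015 0 0 0 0; 0 0 0 0 0 0 0"

```text
clock: 22.4
eef_pos: [448.6, 41.2, 193.5]
tool_rot: [-1.52, -0.158, -1.502]
force: [-2.4, 0.5, 3.5]
width: 9.5
```

Run:
```python
from kin import *
rep()
```

```text
t 22.4 seat [ 0.227  2.21  40.478] tip [  0.114   2.185 -24.522] z [0.002 0.   ] yaw -0.0 F [-0.352  0.138  4.208] M [ 0.439  0.385 -0.14 ] w 9.5
```

Emit:
step_arm --moves "-0.01 0.03 0.015 0 0 0 0; -0.01 0.03 0.015 0 0 0 0; 0 0 0 0 0 0 0"

```text
clock: 22.7
eef_pos: [450.3, 41.5, 190.3]
tool_rot: [-1.52, -0.159, -1.502]
force: [-1.4, -1.4, 3.1]
width: 9.6
```

Run:
```python
from kin import *
rep()
```

```text
t 22.7 seat [ 0.334  2.918 36.912] tip [  0.242   2.842 -28.088] z [0.001 0.001] yaw 0.0 F [ 0.023 -1.775  3.234] M [ 0.04   0.434 -0.032] w 9.6
```

Emit:
step_arm --moves "-0.005 0.03 0.015 0 0 0 0; -0.005 0.03 0.015 0 0 0 0; -0.005 0.03 0.015 0 -0.1 0 0; 0 0 0 0 0 0 0"

```text
clock: 23.1
eef_pos: [452.9, 41.6, 185.9]
tool_rot: [-1.522, -0.16, -1.49]
force: [-1.3, -1.5, 1.0]
width: 9.3
```

Run:
```python
from kin import *
rep()
```

```text
t 23.1 seat [ 0.455  3.677 31.801] tip [  0.368   3.929 -33.198] z [ 0.001 -0.004] yaw 0.011 F [-0.888 -1.528  1.394] M [-0.473  0.397  0.131] w 9.3
```

```bash
cat >> kin.py <<'E'
def seatplan(s,xy,yaw,n,phi=.32):
    Rt=Rtool(zc,cf(phi+yaw)[:,0]);return plan(tcpfor(s,Rt,xy,phi),Rt,n,ramp=False)
E
python3 - <<'E'
from kin import *
rep();seatplan(23,(.4,4.9),-.06,6)
E
```

```text
t 23.1 seat [ 0.455  3.677 31.801] tip [  0.368   3.929 -33.198] z [ 0.001 -0.004] yaw 0.011 F [-0.888 -1.528  1.394] M [-0.473  0.397  0.131] w 9.3
-0.01 0.03 0.01 0 0.09 0.04 0; 0 0.02 0.02 0 0.09 0.04 0; -0.01 0.03 0.01 0.01 0.09 0.03 0; -0.01 0.03 0.01 0 0.1 0.04 0; 0 0.02 0.01 0 0.09 0.04 0; -0.01 0.03 0.02 0 0.09 0.04 0
max 0.0913687363987274
```

Emit:
step_arm --moves "-0.01 0.03 0.01 0 0.09 0.04 0; 0 0.02 0.02 0 0.09 0.04 0; -0.01 0.03 0.01 0.01 0.09 0.03 0; 0 0 0 0 0 0 0"

```text
clock: 23.5
eef_pos: [454.9, 42.3, 181.9]
tool_rot: [-1.516, -0.144, -1.523]
force: [-1.6, -2.9, 1.8]
width: 9.3
```

Run:
```python
from kin import *
rep()
```

```text
t 23.5 seat [ 0.405  4.517 27.444] tip [  0.384   4.635 -37.555] z [ 0.    -0.002] yaw -0.025 F [-0.931 -3.044  1.99 ] M [-0.674  0.517  0.227] w 9.3
```

Emit:
step_arm --moves "-0.01 0.03 0.01 0 0.1 0.04 0; 0 0.02 0.01 0 0.09 0.04 0; -0.01 0.03 0.02 0 0.09 0.04 0; 0 0 0 0 0 0 0"

```text
clock: 23.9
eef_pos: [457.2, 42.9, 177.9]
tool_rot: [-1.511, -0.128, -1.555]
force: [-1.5, -3.8, 0.9]
width: 9.4
```

Run:
```python
from kin import *
rep()
```

```text
t 23.9 seat [ 0.548  5.273 22.9  ] tip [  0.523   5.296 -42.1  ] z [ 0. -0.] yaw -0.061 F [-1.403 -3.778  1.14 ] M [-0.833  0.495  0.214] w 9.4
```

Run:
```python
from kin import *
rep();seatplan(15.5,(.5,6.0),-.10,4)
```

```text
t 23.9 seat [ 0.548  5.273 22.9  ] tip [  0.523   5.296 -42.1  ] z [ 0. -0.] yaw -0.061 F [-1.403 -3.778  1.14 ] M [-0.833  0.495  0.214] w 9.4
-0.01 0.03 0.02 0 0.07 0.03 0; 0 0.04 0.01 0 0.08 0.04 0; -0.01 0.03 0.02 0 0.07 0.03 0; 0 0.03 0.01 0 0.07 0.04 0
max 0.07272622437557356
```

Emit:
step_arm --moves "-0.01 0.03 0.02 0 0.07 0.03 0; 0 0.04 0.01 0 0.08 0.04 0; 0 0 0 0 0 0 0"

```text
clock: 24.2
eef_pos: [459.0, 43.1, 174.4]
tool_rot: [-1.509, -0.118, -1.573]
force: [-1.6, -4.3, -0.4]
width: 9.6
```

Run:
```python
from kin import *
rep()
```

```text
t 24.2 seat [ 0.502  5.769 19.08 ] tip [  0.489   5.791 -45.92 ] z [ 0. -0.] yaw -0.081 F [-2.166 -4.041 -0.04 ] M [-0.843  0.511  0.323] w 9.6
```

Emit:
step_arm --moves "-0.01 0.03 0.02 0 0.07 0.03 0; 0 0.03 0.01 0 0.07 0.04 0; 0 0 0 0 0 0 0"

```text
clock: 24.5
eef_pos: [460.6, 43.4, 171.5]
tool_rot: [-1.507, -0.109, -1.589]
force: [-1.0, -4.2, -0.1]
width: 9.4
```

Run:
```python
from kin import *
rep()
im=get_image('scene');u,v=285,150
cv2.imwrite('pics/e1.png',cv2.resize(im['color'][v:v+60,u:u+80],(800,600),interpolation=cv2.INTER_NEAREST))
```

```text
t 24.5 seat [ 0.558  6.208 15.801] tip [  0.543   6.262 -49.198] z [ 0.    -0.001] yaw -0.1 F [-1.527 -4.037 -0.051] M [-0.877  0.567  0.311] w 9.4
```

View pics/e1.png

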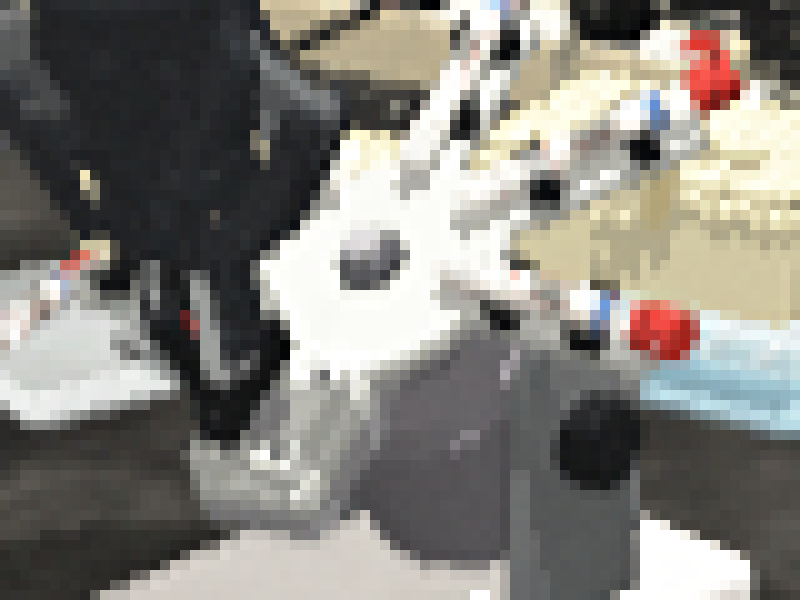

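Run:
```python
from kin import *
seatplan(12,(.5,6.2),-.10,3)
```

```text
0 0.02 0.01 0 0 0 0; 0 0.03 0.01 0 0 0 0; 0 0.02 0.01 0 0.01 0 0
max 0.0022074102101108067
```

Emit:
step_arm --moves "0 0.02 0.01 0 0 0 0; 0 0.02 0.01 0 0 0 0; 0 0 0 0 0 0 0"

```text
clock: 24.85
eef_pos: [461.6, 43.2, 169.7]
tool_rot: [-1.507, -0.109, -1.588]
force: [-3.0, -4.1, 1.1]
width: 9.4
```

Run:
```python
from kin import *
rep()
```

```text
t 24.85 seat [ 0.536  6.285 13.664] tip [  0.514   6.346 -51.336] z [ 0.    -0.001] yaw -0.099 F [-2.705 -3.998  1.976] M [-0.742  0.564  0.292] w 9.4
```

Emit:
step_arm --moves "0 0.02 0.01 0 0 0 0; 0 0.02 0.01 0 0 0 0; 0 0 0 0 0 0 0"

```text
clock: 25.15
eef_pos: [462.8, 43.1, 167.7]
tool_rot: [-1.507, -0.109, -1.588]
force: [-1.9, -4.1, 1.5]
width: 9.1
```

Run:
```python
from kin import *
rep()
```

```text
t 25.15 seat [ 0.557  6.347 11.398] tip [  0.531   6.416 -53.601] z [ 0.    -0.001] yaw -0.099 F [-1.52  -4.105  1.856] M [-0.694  0.611  0.322] w 9.1
```

Emit:
step_arm --moves "0 0.02 0.01 0 0 0 0; 0 0.02 0.01 0 0 0 0; 0 0 0 0 0 0 0"

```text
clock: 25.45
eef_pos: [463.9, 42.8, 165.8]
tool_rot: [-1.507, -0.109, -1.588]
force: [-2.3, -2.7, 2.8]
width: 9.3
```

Run:
```python
from kin import *
rep()
```

```text
t 25.45 seat [0.592 6.308 9.2  ] tip [  0.564   6.378 -55.8  ] z [ 0.    -0.001] yaw -0.099 F [-1.068 -2.942  3.238] M [-0.568  0.68   0.189] w 9.3
```

Emit:
step_arm --moves "0 0.02 0.01 0 0 0 0; 0 0.02 0.01 0 0 0 0; 0 0 0 0 0 0 0"

```text
clock: 25.75
eef_pos: [465.2, 42.6, 163.7]
tool_rot: [-1.507, -0.109, -1.588]
force: [-0.9, -2.6, -1.6]
width: 9.1
```

Run:
```python
from kin import *
rep()
```

```text
t 25.75 seat [0.772 6.337 6.691] tip [  0.772   6.389 -58.309] z [ 0.    -0.001] yaw -0.099 F [-1.858 -2.275 -1.194] M [-0.431  0.339  0.18 ] w 9.1
```

Emit:
step_arm --moves "0 0.02 0.01 0 0 0 0; 0 0.02 0.01 0 0 0 0; 0 0 0 0 0 0 0"

```text
clock: 26.05
eef_pos: [466.3, 42.4, 162.0]
tool_rot: [-1.507, -0.109, -1.588]
force: [-0.7, -2.2, 0.7]
width: 9.3
```

Run:
```python
from kin import *
rep()
```

```text
t 26.05 seat [0.848 6.315 4.645] tip [  0.841   6.38  -60.355] z [ 0.    -0.001] yaw -0.099 F [-0.558 -2.245  0.679] M [-0.376  0.38   0.256] w 9.3
```

Emit:
step_arm --moves "0 0.02 0.01 0 0 0 0; 0 0.02 0.01 0 0 0 0; 0 0 0 0 0 0 0"

```text
clock: 26.35
eef_pos: [467.4, 42.1, 160.1]
tool_rot: [-1.507, -0.109, -1.588]
force: [-1.6, -1.9, 0.7]
width: 9.2
```

Run:
```python
from kin import *
rep()
im=get_image('scene');u,v=285,150
cv2.imwrite('pics/e2.png',cv2.resize(im['color'][v:v+60,u:u+80],(800,600),interpolation=cv2.INTER_NEAREST))
```

```text
t 26.35 seat [0.806 6.257 2.451] tip [  0.795   6.319 -62.549] z [ 0.    -0.001] yaw -0.099 F [-1.326 -1.882  1.168] M [-0.282  0.43   0.271] w 9.2
```

View pics/e2.png

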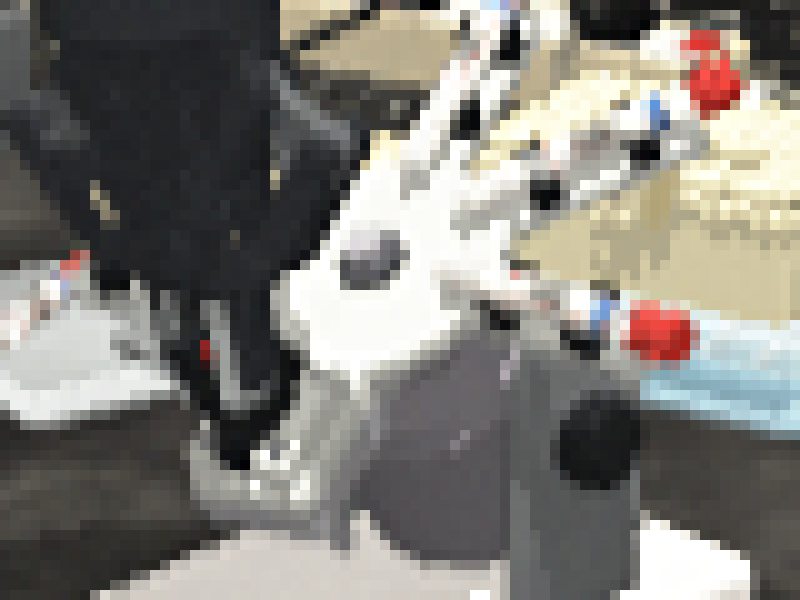

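Emit:
step_arm --moves "0 0.02 0.01 0 0 0 0; 0 0.02 0.01 0 0 0 0; 0 0 0 0 0 0 0"

```text
clock: 26.7
eef_pos: [468.4, 41.8, 158.1]
tool_rot: [-1.507, -0.109, -1.588]
force: [-1.4, -1.4, 0.4]
width: 9.6
```

Run:
```python
from kin import *
rep()
```

```text
t 26.7 seat [0.736 6.241 0.213] tip [  0.715   6.299 -64.787] z [ 0.    -0.001] yaw -0.099 F [-1.236 -1.368  0.881] M [-0.256  0.427  0.237] w 9.6
```

Emit:
step_arm --moves "0 0.02 0.01 0 0 0 0; 0 0 0 0 0 0 0; 0 0 0 0 0 0 0"

```text
clock: 27.0
eef_pos: [468.9, 41.7, 157.2]
tool_rot: [-1.507, -0.109, -1.588]
force: [-2.0, -2.0, 1.1]
width: 9.3
```

Run:
```python
from kin import *
rep()
```

```text
t 27.0 seat [ 0.748  6.227 -0.831] tip [  0.727   6.285 -65.831] z [ 0.    -0.001] yaw -0.099 F [-1.527 -2.025  1.758] M [-0.23   0.476  0.184] w 9.3
```

Emit:
step_arm --moves "0 0.02 0.01 0 0 0 0; 0 0 0 0 0 0 0; 0 0 0 0 0 0 0"

```text
clock: 27.3
eef_pos: [469.5, 41.6, 156.3]
tool_rot: [-1.507, -0.109, -1.589]
force: [-1.9, -2.4, 1.0]
width: 9.2
```

Run:
```python
from kin import *
rep()
```

```text
t 27.3 seat [ 0.777  6.236 -1.941] tip [  0.757   6.295 -66.941] z [ 0.    -0.001] yaw -0.099 F [-1.49  -2.41   1.508] M [-0.227  0.481  0.113] w 9.2
```

Emit:
step_arm --moves "0 0.02 0.01 0 0 0 0; 0 0 0 0 0 0 0; 0 0 0 0 0 0 0"

```text
clock: 27.6
eef_pos: [469.9, 41.5, 155.4]
tool_rot: [-1.507, -0.109, -1.589]
force: [-2.4, -2.2, 3.8]
width: 9.3
```

Run:
```python
from kin import *
rep()
```

```text
t 27.6 seat [ 0.721  6.24  -2.897] tip [  0.69    6.313 -67.897] z [ 0.    -0.001] yaw -0.099 F [-0.575 -2.566  4.206] M [-0.155  0.609  0.196] w 9.3
```

Emit:
step_arm --moves "0 0.02 0.01 0 0 0 0; 0 0 0 0 0 0 0; 0 0 0 0 0 0 0"

```text
clock: 27.9
eef_pos: [470.3, 41.4, 154.6]
tool_rot: [-1.508, -0.108, -1.589]
force: [-5.4, -1.0, 8.6]
width: 9.5
```

Run:
```python
from kin import *
rep()
```

```text
t 27.9 seat [ 0.634  6.256 -3.762] tip [  0.586   6.351 -68.762] z [ 0.001 -0.001] yaw -0.1 F [-0.714 -1.931  9.971] M [-0.142  0.781  0.211] w 9.5
```

Emit:
step_arm --moves "0 0.02 0.01 0 0 0 0; 0 0 0 0 0 0 0; 0 0 0 0 0 0 0"

```text
clock: 28.2
eef_pos: [470.6, 41.3, 153.9]
tool_rot: [-1.508, -0.108, -1.589]
force: [-8.1, -0.4, 13.5]
width: 9.3
```

Run:
```python
from kin import *
rep()
im=get_image('scene');u,v=285,150
cv2.imwrite('pics/e3.png',cv2.resize(im['color'][v:v+60,u:u+80],(800,600),interpolation=cv2.INTER_NEAREST))
```

```text
t 28.2 seat [ 0.548  6.289 -4.562] tip [  0.484   6.414 -69.562] z [ 0.001 -0.002] yaw -0.1 F [-0.747 -1.962 15.588] M [-0.19   1.076  0.24 ] w 9.3
```

View pics/e3.png

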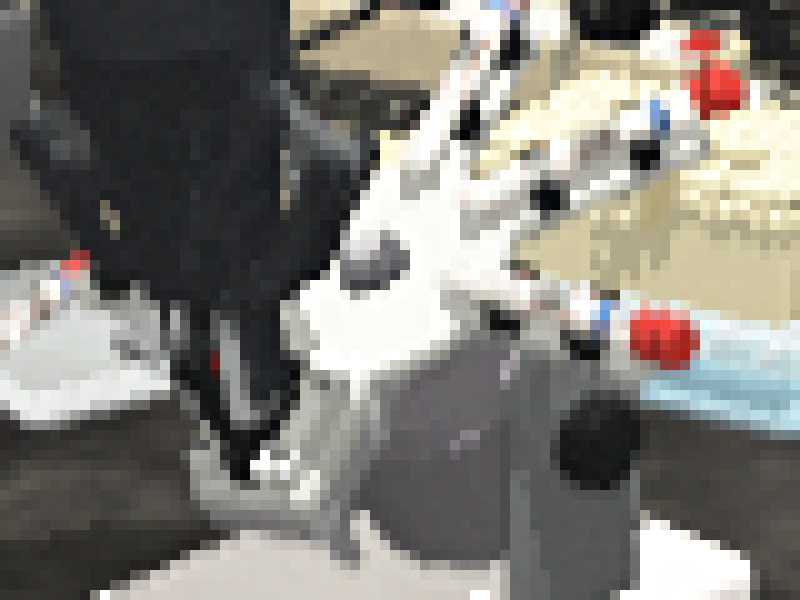

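Run:
```python
from kin import *
seatplan(-3,(.55,6.27),-.1,2);
seatplan(-3,(.55,6.27),-.16,2);
```

```text
0 -0.01 -0.01 0 0 -0.01 0; 0 -0.02 0 0.01 0.01 0 0
max 0.006698436731374111
-0.01 -0.01 -0.01 0 0.23 0.1 0; 0 -0.02 0 0.01 0.23 0.1 0
max 0.22841268603702464
```

Emit:
step_arm --moves "0 -0.01 -0.01 0 0 0 0; 0 -0.02 0 0 0 0 0; 0 0 0 0 0 0 0"

```text
clock: 28.55
eef_pos: [470.1, 41.4, 155.1]
tool_rot: [-1.508, -0.108, -1.589]
force: [-5.0, -0.5, 6.1]
width: 9.1
```

Run:
```python
from kin import *
rep();seatplan(-3,(.55,6.27),-.16,2);
```

```text
t 28.55 seat [ 0.668  6.244 -3.29 ] tip [  0.609   6.335 -68.29 ] z [ 0.001 -0.001] yaw -0.1 F [-1.457 -1.101  7.698] M [-0.257  0.766  0.198] w 9.1
-0.01 0 0 0 0.23 0.1 0; 0 0 0 0.01 0.23 0.11 0
max 0.22899466448187175
```

Emit:
step_arm --moves "-0.01 0 0 0 0.23 0.1 0; 0 0 0 0 0.23 0.1 0; 0 0 0 0 0 0 0"

```text
clock: 28.85
eef_pos: [470.0, 42.8, 154.8]
tool_rot: [-1.504, -0.079, -1.641]
force: [-4.7, 0.7, 6.0]
width: 9.5
```

Run:
```python
from kin import *
rep();seatplan(-3,(.55,6.27),-.04,4);
```

```text
t 28.85 seat [ 0.608  7.145 -3.316] tip [  0.506   7.21  -68.316] z [ 0.002 -0.001] yaw -0.16 F [-1.141  0.044  7.575] M [0.223 0.763 0.282] w 9.5
0.01 0 0 0 -0.22 -0.11 0; 0.01 0 0 0.01 -0.23 -0.11 0; 0.01 0 0 0 -0.22 -0.11 0; 0.01 -0.01 0 0 -0.22 -0.11 0
max 0.22353511409140583
```

Emit:
step_arm --moves "0.01 0 0 0 -0.22 -0.11 0; 0.01 0 0 0 -0.23 -0.11 0; 0 0 0 0 0 0 0"

```text
clock: 29.15
eef_pos: [470.0, 41.6, 154.9]
tool_rot: [-1.508, -0.11, -1.589]
force: [-4.6, -0.0, 6.4]
width: 9.3
```

Run:
```python
from kin import *
rep()
```

```text
t 29.15 seat [ 0.568  6.433 -3.41 ] tip [  0.472   6.403 -68.41 ] z [0.001 0.   ] yaw -0.099 F [-0.976 -0.696  7.775] M [ 0.06   0.859 -0.048] w 9.3
```

Emit:
step_arm --moves "0.01 0 0 0 -0.22 -0.11 0; 0.01 0 0 0 -0.22 -0.11 0; 0 0 0 0 0 0 0"

```text
clock: 29.45
eef_pos: [469.8, 40.8, 154.9]
tool_rot: [-1.515, -0.139, -1.539]
force: [-4.7, 0.4, 7.4]
width: 9.4
```

Run:
```python
from kin import *
rep()
```

```text
t 29.45 seat [ 0.347  6.081 -3.351] tip [  0.228   5.985 -68.351] z [0.002 0.001] yaw -0.041 F [-0.559 -0.481  8.717] M [ 0.257  0.748 -0.431] w 9.4
```

Run:
```python
from kin import *
seatplan(-3,(.6,6.4),-.105,3)
```

```text
-0.01 0 0 0 0.16 0.08 0; 0 -0.01 0 0.01 0.15 0.08 0; -0.01 0 0 0 0.16 0.08 0
max 0.15724602938989185
```

Emit:
step_arm --moves "-0.01 0 0 0 0.16 0.08 0; 0 0 0 0 0.15 0.08 0; -0.01 0 0 0 0.16 0.08 0; 0 0 0 0 0 0 0; 0 0 0 0 0 0 0"

```text
clock: 29.95
eef_pos: [469.9, 42.0, 154.8]
tool_rot: [-1.508, -0.106, -1.593]
force: [-4.1, 1.8, 5.6]
width: 9.0
```

Run:
```python
from kin import *
rep()
im=get_image('top');u,v=270,165
cv2.imwrite('pics/f1.png',cv2.resize(im['color'][v:v+60,u:u+80],(800,600),interpolation=cv2.INTER_NEAREST))
```

```text
t 29.95 seat [ 0.451  6.792 -3.342] tip [  0.339   6.86  -68.342] z [ 0.002 -0.001] yaw -0.104 F [-0.655  1.146  7.071] M [ 0.316  0.796 -0.055] w 9.0
```

View pics/f1.png

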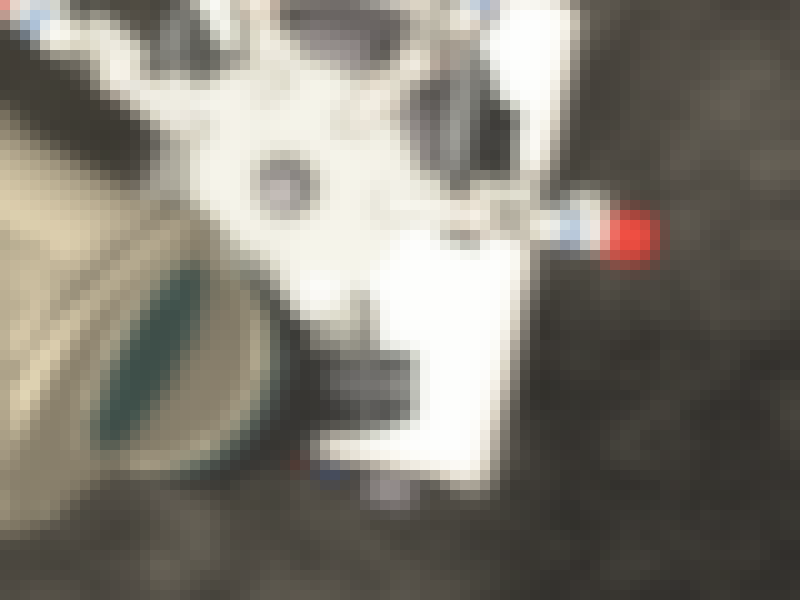

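Emit:
step_arm --moves "0.01 -0.01 0 0 0 0 0; 0 0 0 0 0 0 0; 0 0 0 0 0 0 0.2; 0 0 0 0 0 0 0.35; 0 0 0 0 0 0 0.35; 0 0 0 0 0 0 0.35"

```text
clock: 30.6
eef_pos: [470.9, 40.3, 155.5]
tool_rot: [-1.506, -0.109, -1.594]
force: [0.1, 0.2, 0.0]
width: 29.8
```

Run:
```python
from kin import *
rep()
im=get_image('scene');u,v=285,150
cv2.imwrite('pics/f2.png',cv2.resize(im['color'][v:v+60,u:u+80],(800,600),interpolation=cv2.INTER_NEAREST))
```

```text
t 30.6 seat [ 1.498  4.905 -3.45 ] tip [  1.51    4.797 -68.45 ] z [-0.     0.002] yaw -0.104 F [ 0.142  0.22  -0.027] M [ 0.123  0.03  -0.053] w 29.8
```

View pics/f2.png

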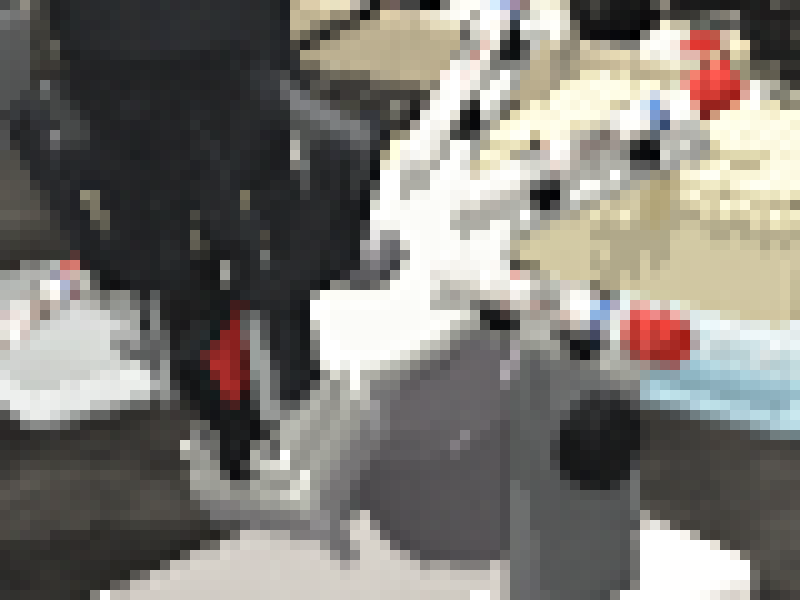

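Emit:
step_arm --moves "-0.03 0 0 0 0 0 0.45; 0 -0.2 0 0 0 0 0.45; 0 -0.4 0 0 0 0 0.45; 0 -0.6 0 0 0 0 0.45; 0 -0.8 0 0 0 0 0.45; 0.3 -0.8 -0.3 0 0 0 0.45; 0 0 0 0 0 0 0.45"

```text
clock: 31.35
eef_pos: [447.5, 41.0, 299.1]
tool_rot: [-1.501, -0.106, -1.596]
force: [0.0, 0.1, 0.5]
width: 38.2
```

```bash
cat > fin.py <<'E'
from kin import *
s,c,R=st();print(c,s['force'],s['clock'],s['qpos'])
import sys
k=sys.argv[1]
for n in ['scene','top']:
    im=get_image(n)
    u,v=(285,150) if n=='scene' else (270,165)
    cv2.imwrite(f'pics/h_{n}{k}.png',cv2.resize(im['color'][v:v+60,u:u+80],(800,600),interpolation=cv2.INTER_NEAREST))
    for t in ['pin_seat','pin_grip','carrier_hole','slot_mouth']:
        r=nets.place_of(im,t);print(n,t,[(x['position'],round(x['conf'],2)) for x in r[:1]])
E
python3 fin.py 1
```

```text
[447.522  40.959 299.109] [0.018 0.14  0.542] 31.35 [-1.087  0.439  1.199  2.017 -0.388  0.914 -1.297]
scene pin_seat [([489.0, 36.4, 134.1], 0.72)]
scene pin_grip [([464.5, 40.9, 172.8], 0.53)]
scene carrier_hole [([488.5, 39.9, 144.2], 0.64)]
scene slot_mouth [([478.5, 37.7, 152.9], 0.69)]
top pin_seat [([483.8, 40.7, 139.2], 0.55)]
top pin_grip [([473.0, 43.3, 174.3], 0.43)]
top carrier_hole [([488.9, 39.2, 140.4], 0.74)]
top slot_mouth [([482.2, 40.9, 149.8], 0.71)]
```

View pics/h_scene1.png

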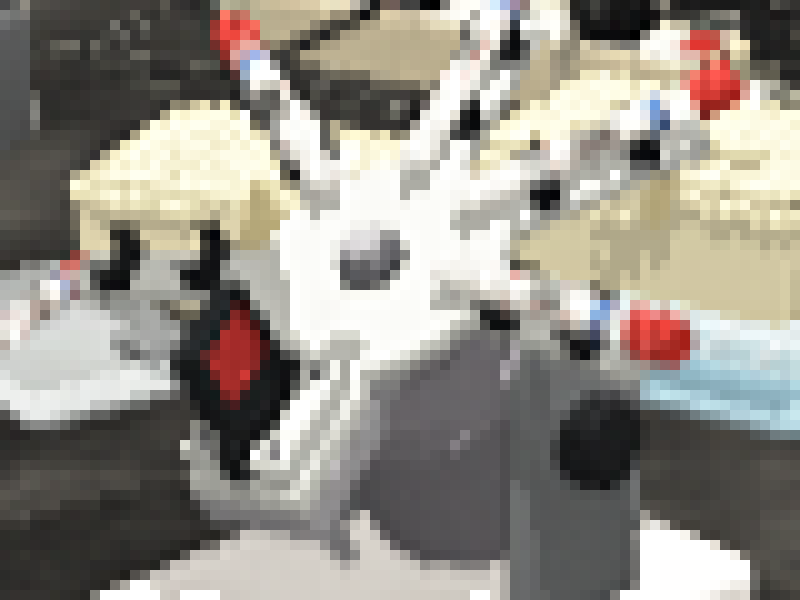

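View pics/h_top1.png

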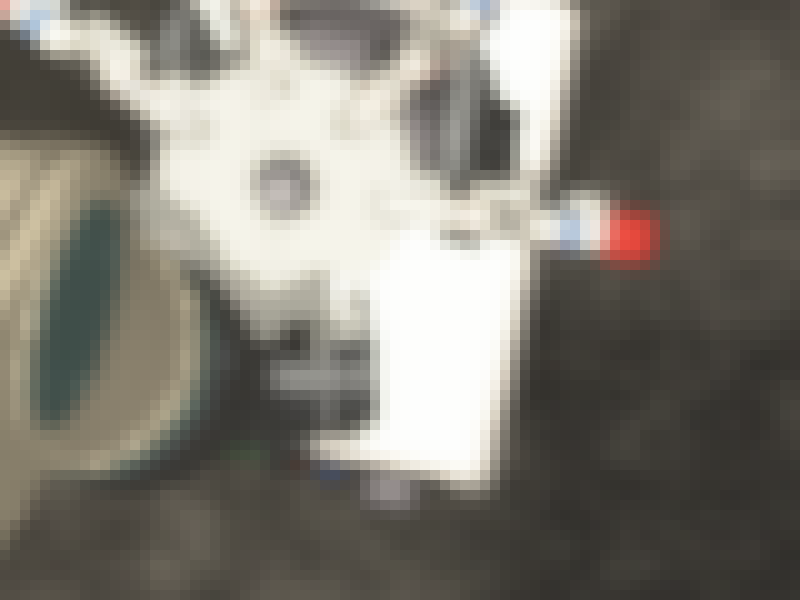

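Run:
```python
from kin import *
im=get_image('scene');u,v=290,165;K=13
C32=cf(.32);Hn=H+C32@np.array([.5,6.4,-2.3]);C=cf(.32-.105)
out=[]
for s in (0,12):
    a=cv2.resize(im['color'][v:v+45,u:u+30],(30*K,45*K),interpolation=cv2.INTER_NEAREST)
    f=lambda p:tuple(np.int32((proj(im,Hn+C@np.array(p,float))+[-.1,.9]+.5-[u,v])*K))
    def bx(hx,hy,z0,z1,co):
        for z in(z0,z1):
            c=[f((a_*hx,b_*hy,z)) for a_,b_ in((-1,-1),(1,-1),(1,1),(-1,1))]
            for i in range(4): cv2.line(a,c[i],c[(i+1)%4],co,1)
        for a_,b_ in((-1,-1),(1,-1),(1,1),(-1,1)): cv2.line(a,f((a_*hx,b_*hy,z0)),f((a_*hx,b_*hy,z1)),co,1)
    bx(18,5,s+16,s+56,(0,255,255));bx(22,5,s,s+16,(0,255,0));bx(22,20,0,12,(255,0,0))
    out.append(a)
cv2.imwrite('pics/ovf.png',np.hstack(out))
```

```text
(no output)
```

View pics/ovf.png

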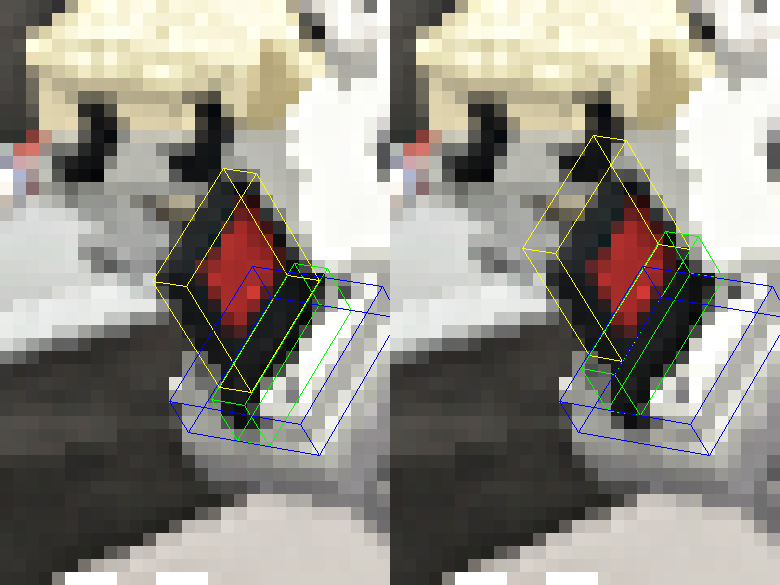

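```bash
cat >> kin.py <<'E'
Hn=H+cf(.32)@np.array([.5,6.4,-2.3]);Cn=cf(.215)
def rp():
    s,c,R=st();print('t',s['clock'],'tcp in car',Cn.T@(c-Hn),'F',Cn.T@s['force'],'w',s['width'])
E
python3 - <<'E'
from kin import *
rp()
Rt=Rtool(zc,Cn[:,0]);plan(Hn+Cn@np.array([-8,0,56+4.8+14]),Rt,5,0)
s,c,R=st();print(R.T@(-Cn[:,2])/50)
E
```

```text
t 31.9 tcp in car [ 39.414 -14.382 155.368] F [-0.082 -1.191  0.396] w 38.254916056626676
-0.04 0.28 -0.02 0 0 0 0; -0.07 0.42 -0.04 0 0 0.01 0; -0.07 0.46 -0.04 0.01 0 0 0; -0.07 0.42 -0.03 0 0 0.01 0; -0.04 0.28 -0.02 0 0 0 0
max 0.0041477583249428795
[-0.     0.018  0.009]
```

Emit:
step_arm --moves "0 0 0 0 0 0 0; 0 0 0 0 0 0 0; 0 0 0 0 0 0 0; -0.04 0.28 -0.02 0 0 0 0; -0.07 0.42 -0.04 0 0 0 0; -0.07 0.46 -0.04 0 0 0 0; -0.07 0.42 -0.03 0 0 0 0; -0.04 0.28 -0.02 0 0 0 0; 0 0 0 0 0 0 0; 0 0 0 0 0 0 0"

```text
clock: 32.9
eef_pos: [445.4, 46.6, 200.9]
tool_rot: [-1.506, -0.109, -1.594]
force: [0.5, 1.0, -0.6]
width: 0.2
```

Run:
```python
from kin import *
rp()
im=get_image('scene');u,v=285,150
cv2.imwrite('pics/k1.png',cv2.resize(im['color'][v:v+60,u:u+80],(800,600),interpolation=cv2.INTER_NEAREST))
```

```text
t 32.9 tcp in car [-7.087 -0.237 75.263] F [ 0.185  1.108 -0.702] w 0.23011954725526806
```

View pics/k1.png

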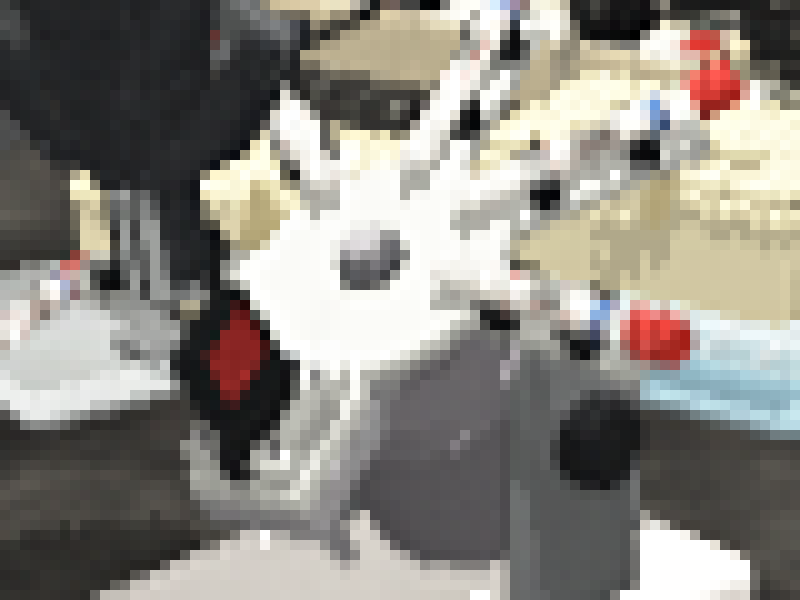

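Fingers shut above the wing, on its middle. I lower onto it gently.

Emit:
step_arm --moves "0 0.07 0.035 0 0 0 0; 0 0.07 0.035 0 0 0 0; 0 0.04 0.02 0 0 0 0; 0 0 0 0 0 0 0"

```text
clock: 33.35
eef_pos: [450.3, 45.8, 191.8]
tool_rot: [-1.507, -0.109, -1.593]
force: [0.3, -0.4, 0.4]
width: 0.1
```

```bash
python3 -c "
from kin import *
rp()"
```

```text
t 33.35 tcp in car [-7.271  0.068 64.907] F [ 0.468 -0.454  0.132] w 0.14135408588616205
```

Emit:
step_arm --moves "0 0.02 0.01 0 0 0 0; 0 0.02 0.01 0 0 0 0; 0 0 0 0 0 0 0"

```text
clock: 33.65
eef_pos: [451.3, 45.6, 189.9]
tool_rot: [-1.507, -0.109, -1.593]
force: [-0.0, -1.0, 0.2]
width: -0.1
```

```bash
python3 -c "
from kin import *
rp()"
```

```text
t 33.65 tcp in car [-7.336  0.061 62.779] F [ 0.053 -1.053  0.054] w -0.10547603075110754
```

Emit:
step_arm --moves "0 0.02 0.01 0 0 0 0; 0 0.02 0.01 0 0 0 0; 0 0 0 0 0 0 0"

```text
clock: 33.95
eef_pos: [452.4, 45.4, 188.0]
tool_rot: [-1.507, -0.109, -1.593]
force: [0.0, -0.1, -0.4]
width: 0.1
```

```bash
python3 -c "
from kin import *
rp()"
```

```text
t 33.95 tcp in car [-7.342  0.087 60.518] F [-0.193 -0.072 -0.408] w 0.07887631164448987
```

Emit:
step_arm --moves "0 0.02 0.01 0 0 0 0; 0 0 0 0 0 0 0; 0 0 0 0 0 0 0"

```text
clock: 34.25
eef_pos: [452.9, 45.2, 187.1]
tool_rot: [-1.507, -0.109, -1.593]
force: [0.1, -0.6, 1.4]
width: -0.3
```

```bash
python3 -c "
from kin import *
rp()"
```

```text
t 34.25 tcp in car [-7.322  0.046 59.527] F [ 0.74  -0.792  1.102] w -0.25415950553665567
```

Emit:
step_arm --moves "0 0.02 0.01 0 0 0 0; 0 0 0 0 0 0 0; 0 0 0 0 0 0 0"

```text
clock: 34.55
eef_pos: [453.2, 45.2, 186.2]
tool_rot: [-1.507, -0.108, -1.593]
force: [-2.7, 0.5, 3.9]
width: -0.4
```

```bash
python3 -c "
from kin import *
rp()"
```

```text
t 34.55 tcp in car [-7.522  0.094 58.547] F [-0.423  0.054  4.735] w -0.3558416120152388
```

Emit:
step_arm --moves "0 0.01 0.005 0 0 0 0; 0 0 0 0 0 0 0; 0 0 0 0 0 0 0"

```text
clock: 34.85
eef_pos: [453.4, 45.2, 185.7]
tool_rot: [-1.508, -0.108, -1.593]
force: [-3.0, -0.2, 6.7]
width: 0.1
```

```bash
python3 -c "
from kin import *
rp()"
```

```text
t 34.85 tcp in car [-7.639  0.119 58.076] F [ 0.699 -0.984  7.256] w 0.09562870949931776
```

Emit:
step_arm --moves "0 -0.05 -0.025 0 0 0 0; 0 -0.3 -0.15 0 0 0 0; 0 -0.6 -0.2 0 0 0 0; 0 -0.8 0 0 0 0 0; 0 -0.8 0 0 0 0 0; 0 0 0 0 0 0 0; 0 0 0 0 0 0 0"

```text
clock: 35.55
eef_pos: [427.8, 60.1, 311.3]
tool_rot: [-1.505, -0.108, -1.592]
force: [0.0, -0.1, -0.4]
width: -0.1
```

```bash
python3 fin.py 2
python3 - <<'E'
from kin import *
im=get_image('top')
for t in ['orange_bottle','timer','pen']:
    r=nets.place_of(im,t);print(t,[(x['position'],round(x['conf'],2)) for x in r[:1]])
print(ctrl.read_state()['qd'])
E
```

```text
[427.778  60.079 311.341] [ 0.047 -0.133 -0.441] 35.55 [-1.202  0.41   1.259  2.028 -0.351  0.941 -1.368]
scene pin_seat [([486.7, 38.9, 136.3], 0.74)]
scene pin_grip [([466.7, 46.0, 173.1], 0.63)]
scene carrier_hole [([484.9, 38.7, 145.6], 0.87)]
scene slot_mouth [([479.0, 40.2, 151.8], 0.65)]
top pin_seat [([483.4, 40.5, 139.3], 0.42)]
top pin_grip [([471.7, 44.8, 172.1], 0.58)]
top carrier_hole [([487.3, 39.8, 142.3], 0.83)]
top slot_mouth []
orange_bottle []
timer [([360.5, 408.4, -4.6], 0.53)]
pen [([353.8, -476.7, -1.3], 0.56)]
[-0.002 -0.001 -0.001 -0.    -0.001 -0.    -0.   ]
```

View pics/h_scene2.png

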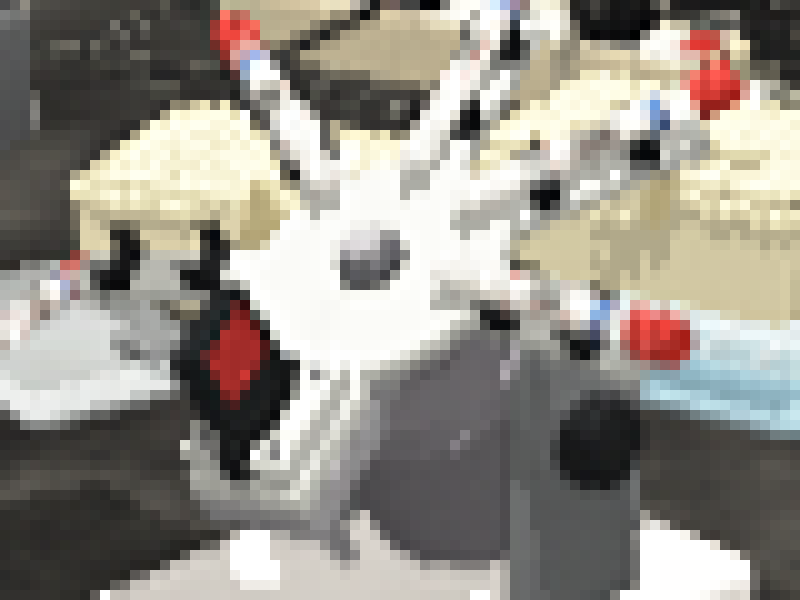

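Run:
```python
from kin import *
im=get_image('scene');cv2.imwrite('pics/z.png',im['color'])
r=nets.place_of(im,'orange_bottle');print([(x['position'],round(x['conf'],2)) for x in r[:1]])
```

```text
[([498.5, 284.9, 1.3], 0.63)]
```

View pics/z.png

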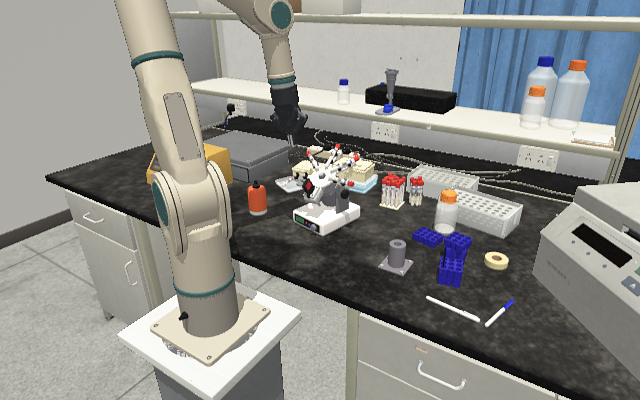

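The bottle stands at (257,198), the pin's wing over the rotator at about (308,186), the post is empty, and the arm is clear of everything.

```bash
python3 -c "
from cell import ctrl
print(ctrl.finish_job(), ctrl.read_state()['clock'])"
```

```text
the job is handed in; nothing more can be done
the job is handed in; nothing more can be done
```

I handed the job in at about 36 s with the pin driven through both holes. My checks say it is fully home with its key in the slot. No verdict was reported.

**What I did**
- **Grasp:** With my first, straight grip on the wing the arm ran into its joint limits short of the carrier. I set the pin back in its post and gripped it again with the tool tilted 0.45 rad in the wing's plane.
- **Drive:** I felt the tip down through the carrier's hole into the drive arm's hole, which lay to the +y side. I then followed the forces down while turning the wing about −0.10 rad, and the taper drew the carrier into line.
- **Seating:** I pressed until the pin bottomed, released it, tapped the wing from above with shut fingers and withdrew.

**What the last checks showed**
- **Seated height:** The pin bottomed about 2 mm below my camera estimate of the slot floor, which is within the cameras' error. The highest axial force I read was about 16 N, roughly 2 mm of the 5 mm the shaft may give. The tap met the shaft's spring at once, at about the height expected for a seated pin.
- **Key in the slot:** Turning the wing 0.06 rad either way met up to 0.43 N m, far more than friction on top of the block would give. The camera overlay fits the home position and not one 12 mm higher. The key itself is mostly hidden by the slot's walls in the pictures.
- **Bystanders:** The networks put the bottle, timer and pen within about 5 mm of their starting places, which is within their error. The arm touches nothing and the wrist force is near zero.

**What disagreed:** The networks scatter by several mm on the pin's seat. The scene camera puts it 9 mm below the hole and the top camera 3 mm below, so I trusted the contact forces. The scene camera also sits about 1 pixel off the robot's own frame, which I allowed for.

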